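# Try the refitted lid stay on the block chest and close it again

### The arm

A 7-joint arm with a two-finger parallel gripper is mounted at the origin on a cart in front of the work surface, level with it; the furniture and walls round the work are solid. World frame = base frame: x ahead of the robot, y to its left, z up, the work surface at z = 0. Lengths are in mm, angles in rad, forces in N, time in s.
With the tool pointing down it reaches from about 350 to 900 mm from the base axis. Payload 7.2 kg.
Tool frame: the origin (TCP) lies at the very end of the fingers, on their centre line; the grasp point (between the pads) lies 19 mm behind it; z points along the fingers, y is the direction in which the jaws open and shut (so a half turn about z gives the same grasp; the last joint's range is limited). The gripper opens to 88 mm and grips with 3 to 60 N. Pads are 20 mm wide; open, the fingers measure 115 mm over their backs; the gripper's body (75 mm by 178 mm) begins 61 mm behind the grasp point.
Start: joints at [1.063, 0.411, -0.013, 1.596, 0.006, 1.134, -0.082], TCP at [266.088, -565.532, 222.653] pointing down, gripper open.
Joint ranges: [-2.95, 2.95], [-0.29, 1.99], [-1.47, 1.44], [0.14, 2.54], [-1.03, 4.17], [0.13, 1.85], [-2.86, 2.86]. Speed limits (rad/s): [2.39, 2.39, 3.01, 3.01, 3.14, 3.14, 3.14].

### API

Orientations are given as a rotation vector (axis times angle).
In Python, from plant import robot gives the robot as it stands.
- The arm moves only by the tool drive_tool, never from a script. Its argument "series" is a list of rows, each an object with "delta_pos": the shift along the tool's x, y, z in cm, a list of three; "twist": the turn about the tool's z in rad. A call has 1 to 12 rows; each row is the pose to reach, as a shift and turn from the pose commanded when the call began, along the tool's axes at that moment; what a row does not reach only later rows make up. A row lasts 1/12 s, in which the tool goes at most 41.7 mm and 7.16 degrees, less where a joint would pass 70% of its speed; a pose out of reach is approached as far as the arm can. A call with a gripper value outside its range is refused whole. "hand" is the closure in counts, from 0 (fully open) to 255 (shut), set as the call begins (left out, the last holds). The fingers move at their own pace and stop on an object; "squeeze" is the grip in N (left out, the last holds). Time passes only in rows, so rows that repeat a pose let the fingers close. It gives the time, the measured TCP pose, the force and the opening at its end, in the units of the state.
- robot.get_obs(): the state, without advancing time (a new reading comes with each control period).
- robot.grab_frame(name): name is "scene" or "top" or "wrist"; returns a dict with "image" (420x560x3 uint8, red, green, blue), "K" (3x3 intrinsics, pixels), "R" (3x3) and "t" (3): a world point X has camera coordinates R X + t. Camera axes: x right, y down, z forward; pixel columns grow to the right and rows downward; lengths in mm; the calibration is good to about 2 mm. A picture is of the moment at which its call begins. There is no depth.
- robot.hand_in(): hands the job in, once; it reports no verdict.
The state is a dict: "time_s": time; "q": joint angles; "joint_vel": joint speeds; "tau": joint torques, N m; "position": TCP position; "tool_rot": TCP orientation; "ft_force": force on the tool from outside, world axes, zero at the start; "torque": the same for the moment, N m; "width": opening from 0.0 (shut) to 1.0 (fully open).
Only numpy, scipy, OpenCV 4.12 (cv2) and the standard library are available. Lean on these libraries where they do the work, as an engineer would, in place of code of your own. Each camera call takes 0.05 s, during which the arm holds its last target.

### The job

The folding stay on the grey block chest has just been refitted and needs one trial: raise the lid all the way until the stay goes past its lock point, let the lid back down firmly onto the locked stay and let go, so that the stay alone carries it. Then close the chest: lift the lid slightly to take its weight off the stay, press the knee down gently to fold it, and lower the lid by hand until fully shut, without letting it slam, forcing the stay or its knee, or disturbing the things around.

Things in the scene. Friction and masses are not known exactly. Their poses are not given: they have to be found in the camera images.
- chest: Grey sheet-metal chest, fixed to the bench, 170 (x, front to back) x 200 (y) x 100 mm high, rim at 100, a tray of filed blocks inside; origin at the centre of its underside, +x to its back (hinge side), +y to its left, z up. The folding stay is outside its left wall (+y side): two 82 mm steel links that meet at the knee, from a foot on the wall to the lid's edge 70 mm from the hinge.
- lid (a joint): Lid angle in rad: 0 shut, growing as it opens. The stay comes straight and stops the lid hard somewhere between 1.25 and 1.6 rad; locked, the lid rests about 0.2 to 0.25 rad lower. The exact angle differs each time, as the stay's foot may be screwed anywhere along a 16 mm slot, so feel for it. Forced against the stay with over 20 N at the pull bar, it drags the foot along the slot.
- lid_hinge (a point): Centre of the hinge line on the rear rim (chest frame x +85, y 0, z +100 mm). The lid, 170 x 200 x 8 mm and about 0.9 kg, turns here about the chest's y axis with 0.55 N m of friction: it stays where it is left above about 0.9 rad, and falls when let go below that.
- pull_bar (a point): Centre of the lid's round pull bar, 10 mm thick, along the chest's y, with 100 mm free between its two arms; 34 mm ahead of the lid's front edge, 204 mm from the hinge line. With the lid shut it is 104 mm above the bench. Grip it from above, one finger before and one behind it; it may turn in the fingers as the lid swings. Moving the lid takes about 2 to 8 N here.
- stay_knee (a joint): Knee angle in rad: near 0 with the lid shut, 2.09 with both links in line (lid at the top of its travel), about 2.9 at its springy stop past the lock point, knee raised. A weak spring draws the knee up past the line when the lid is at the top; the lid must then be let down onto it until the knee meets its stop. Pressed down to under 1.9 the knee stays folded, and the lid has come down slightly with it.
- stay_lower: Lower link of the stay, flat steel 82 x 11 x 3 mm, with the knee's finger bar at its far end; carries the upper link. Origin at its pivot on the foot, on the left wall 20 mm below the rim and 57 to 73 mm ahead of the chest's centre; x points along the link to the knee, y as the chest's y. More than 10 N on the stay bends it.
- knee_bar (a point): Middle of the knee's finger bar: dark steel, 10 mm thick, sticking out 54 mm to the left (+y) of the stay; this point is 43 mm outside the chest's left wall. With the lid up it is about 10 (in line) to 45 mm (locked) above the rim; press it straight down from above. That takes over 12 N with the lid resting on the locked stay, 2 to 5 N with the lid lifted to the top, where it stays.
- label_roll_mid (a point): Bystander: white roll of labels 62 x 62 x 26 mm lying flat, leave alone; centre.
- cassette_mid (a point): Bystander: tissue cassette 29 x 40 x 12 mm, leave alone; centre.
- timer_mid (a point): Bystander: bench timer 78 x 62 x 17 mm, leave alone; centre.

How it is judged:
By the outcome, as a careful person would: the job done as asked, in the order asked, and still so for the second after the job is handed in, with the robot touching nothing.
It also fails if it takes over 62 s, if anything falls off the work surface, if the arm or the gripper's body presses on something with over 40 N, if the wrist force passes 120 N, or if a joint passes its speed limit or range.

## Working session

There is one attempt and no reset: what is moved stays moved. The work goes in short steps, Python scripts to look and compute and a tool call to move; the robot and the scene stay as the last step left them, time stands still between calls to the robot, and variables do not carry over. Pictures are saved under pics/ and viewed, and the job is handed in when it is done.

Besides the shell and the picture viewer there is one more tool, called after "Call:" in YAML: its name, and indented under it one key for each argument. drive_tool: Moves the arm, as the interface text tells. Its arguments: {"type":"object","properties":{"series":{"type":"array"},"hand":{"type":"number"},"squeeze":{"type":"number"}},"required":["series"]}

```bash
mkdir -p pics; ls; python3 - <<'E'
from plant import robot
import cv2,numpy as np
o=robot.get_obs();print(o)
for n in("scene","top","wrist"):
    f=robot.grab_frame(n);cv2.imwrite(f"pics/{n}0.png",f["image"][:,:,::-1]);np.savez(f"pics/{n}0.npz",**f);print(n,f["K"].tolist(),np.round(f["R"],4).tolist(),f["t"].tolist())
E
```

```text
pics
{'time_s': 0.0, 'q': array([ 1.06277932,  0.41187449, -0.01273146,  1.59702554,  0.00558876,
        1.13430827, -0.08218856]), 'joint_vel': array([-8.83314817e-05,  4.01328620e-04,  8.04726128e-04,  5.51960563e-04,
       -5.19697858e-04, -3.28486980e-04,  8.33117100e-05]), 'tau': array([ 6.52561107e-05, -5.87942111e+01,  6.41586129e-01, -2.91076666e+01,
       -5.37644536e-02,  1.82827888e-02,  1.83499615e-04]), 'position': array([ 265.87062543, -565.07568164,  221.83238244]), 'tool_rot': array([-3.06443581e+00, -6.85051850e-01,  6.84655886e-04]), 'ft_force': array([ 0.73981505,  1.44933663, -0.44843745]), 'torque': array([0.00977244, 0.03617992, 0.01722977]), 'width': 1.0000829296899432}
scene [[401.83690475952494, 0.0, 279.1740122600515], [0.0, 401.83690475952494, 209.85725736900278], [0.0, 0.0, 1.0]] [[-0.5743, -0.8186, -0.0117], [-0.5307, 0.3832, -0.756], [0.6233, -0.4279, -0.6545]] [431.3068296333967, 291.39418048552574, 674.8181875312774]
top [[443.47091164033213, 0.0, 279.205858670029], [0.0, 443.47091164033213, 210.70071501693906], [0.0, 0.0, 1.0]] [[-0.0168, -0.9998, -0.0102], [-0.994, 0.0178, -0.1078], [0.1079, 0.0084, -0.9941]] [152.37077413060572, 510.83423216837014, 1315.081367517142]
wrist [[376.7636034390558, 0.0, 277.33137572136883], [0.0, 376.7636034390558, 203.0816892096911], [0.0, 0.0, 1.0]] [[0.4259, -0.9048, -0.0009], [-0.8653, -0.4076, 0.2919], [-0.2644, -0.1235, -0.9565]] [-623.9312859106891, -35.08698289139111, 391.2833598025951]
```

View pics/scene0.png

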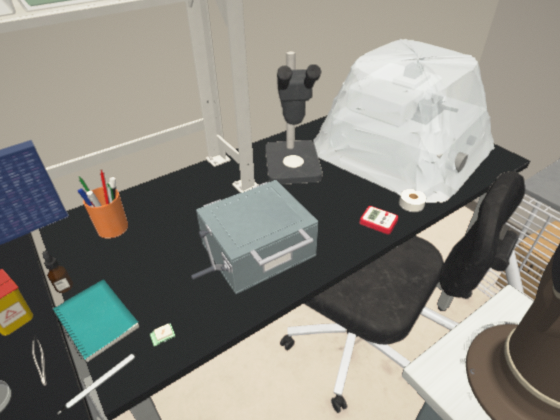

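View pics/top0.png

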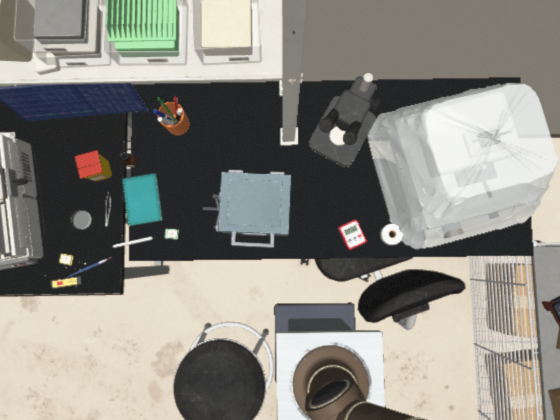

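```bash
python3 - <<'E'
import cv2,numpy as np
a=cv2.imread("pics/top0.png")[155:265,190:310];cv2.imwrite("pics/topc.png",cv2.resize(a,None,fx=5,fy=5,interpolation=cv2.INTER_CUBIC))
a=cv2.imread("pics/scene0.png")[170:300,170:340];cv2.imwrite("pics/scenec.png",cv2.resize(a,None,fx=4.5,fy=4.5,interpolation=cv2.INTER_CUBIC))
E
cat > h.py <<'E'
import numpy as np
def ray(f,u,v):
    K,R,t=f["K"],f["R"],f["t"]
    d=R.T@np.linalg.inv(K)@np.array([u,v,1.]);c=-R.T@t
    return c,d
def onz(f,u,v,z):
    c,d=ray(f,u,v);return c+d*(z-c[2])/d[2]
def tri(f1,p1,f2,p2):
    c1,d1=ray(f1,*p1);c2,d2=ray(f2,*p2)
    s=np.linalg.lstsq(np.stack([d1,-d2],1),c2-c1,rcond=None)[0]
    a=c1+d1*s[0];b=c2+d2*s[1];return (a+b)/2,np.linalg.norm(a-b)
def proj(f,X):
    p=f["K"]@(f["R"]@np.asarray(X,float)+f["t"]);return p[:2]/p[2]
E
```

```text
(no output)
```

View pics/topc.png

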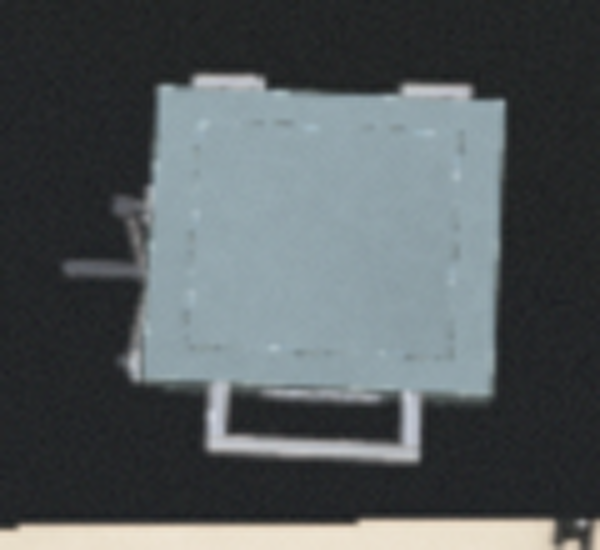

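View pics/scenec.png

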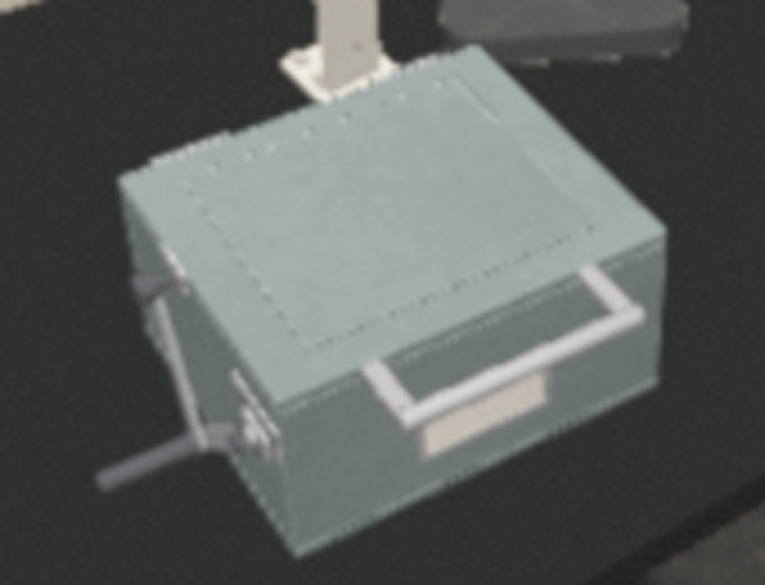

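View pics/wrist0.png

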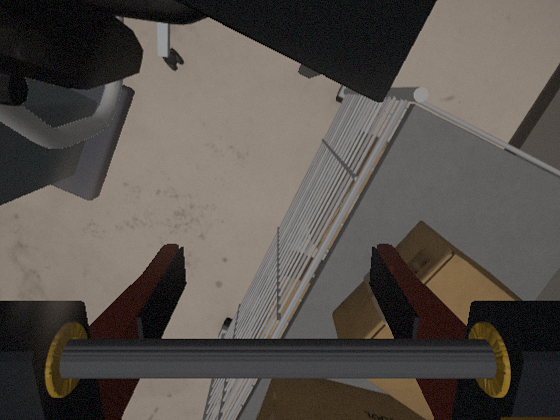

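```bash
python3 - <<'E'
import numpy as np
from h import *
f=dict(np.load("pics/top0.npz"));s=dict(np.load("pics/scene0.npz"))
T=lambda u,v:((u+.5)/5-.5+190,(v+.5)/5-.5+155)
S=lambda u,v:((u+.5)/4.5-.5+170,(v+.5)/4.5-.5+170)
P=[onz(f,*T(*p),108) for p in[(158,86),(505,99),(493,398),(141,381)]]
P2=[onz(s,*S(*p),108) for p in[(120,180),(478,46),(666,230),(280,403)]]
for Q in(P,P2):
    print(np.round(Q,1).tolist(),[np.linalg.norm(Q[i]-Q[i-1]).round(1) for i in range(4)],np.mean(Q,0).round(1))
    e=(Q[1]-Q[0])+(Q[2]-Q[3]);print("yaw",np.arctan2(-e[1],-e[0])-np.pi/2, )
    e=(Q[0]-Q[3])+(Q[1]-Q[2]);print("yawx",np.arctan2(e[1],e[0]))
for a,b in [((207,445),(408,416)),((420,453),(640,316))]: 
    print("bar",onz(f,*T(*a),104).round(1),onz(s,*S(*b),104).round(1),tri(f,T(*a),s,S(*b)))
print("knee end",tri(f,T(66,267),s,S(102,485)),"knee in",tri(f,T(140,269),s,S(195,445)))
print("post",onz(f,289,137,0),onz(s,245,187,0))
for n,a,z in[("roll",(392,234),13),("timer",(352,234),8),("cass",(172,234),6)]: print(n,onz(f,*a,z).round())
E
```

```text
[[620.4, 308.0, 108.0], [609.1, 108.3, 108.0], [437.4, 118.5, 108.0], [450.5, 318.1, 108.0]] [np.float64(170.2), np.float64(200.0), np.float64(172.0), np.float64(200.0)] [529.3 213.2 108. ]
yaw -0.06117317140518952
yawx -0.059249515217903365
[[618.4, 307.7, 108.0], [606.0, 109.7, 108.0], [439.8, 120.1, 108.0], [450.8, 317.0, 108.0]] [np.float64(167.8), np.float64(198.4), np.float64(166.5), np.float64(197.1)] [528.7 213.6 108. ]
yaw -0.058961159077052905
yawx -0.05901515191281028
bar [413.7 281.2 104. ] [416.9 275.9 104. ] (array([412.80460154, 279.59824805, 110.33099405]), np.float64(2.252709270938497))
bar [407.1 160.4 104. ] [406.5 161.7 104. ] (array([407.34307344, 160.61761395, 102.62435255]), np.float64(0.5071000741767467))
knee end (array([526.30643875, 376.14067964,  22.80725294]), np.float64(0.55736194632835)) knee in (array([523.96235507, 330.46595384,  21.98427179]), np.float64(1.9891675429960656))
post [ 7.49401773e+02  1.08979494e+02 -2.27373675e-13] [749.06509137 114.87147398   0.        ]
roll [ 438. -198.   13.]
timer [440. -77.   8.]
cass [450. 474.   6.]
```

```bash
python3 - <<'E'
import numpy as np
from h import *
f=dict(np.load("pics/top0.npz"));s=dict(np.load("pics/scene0.npz"))
print("dome top",tri(f,(490,135),s,(415,48)))
print("dome frontleft",tri(f,(408,245),s,(440,187)))
for p in[(520,180),(440,300),(490,220),(500,175)]:
  for z in(-200,-100,0,100,200,300):
    X=onz(s,*p,z);print(p,z,X.round(),proj(f,X).round())
print(proj(f,[266,-565,222]),proj(f,[266,-565,400]))
E
```

```text
dome top (array([ 663.60075706, -381.42545629,  291.47284268]), np.float64(0.7737974179029284))
dome frontleft (array([ 400.34219652, -232.92553968,   60.71130101]), np.float64(4.862285911913903))
(520, 180) -200 [ 438. -826. -200.] [557. 234.]
(520, 180) -100 [ 385. -670. -100.] [529. 249.]
(520, 180) 0 [ 333. -513.    0.] [497. 267.]
(520, 180) 100 [ 280. -357.  100.] [459. 288.]
(520, 180) 200 [ 227. -200.  200.] [414. 312.]
(520, 180) 300 [175. -44. 300.] [361. 341.]
(440, 300) -200 [ 269. -170. -200.] [371. 286.]
(440, 300) -100 [ 236.  -90. -100.] [353. 299.]
(440, 300) 0 [203.  -9.   0.] [332. 313.]
(440, 300) 100 [169.  72. 100.] [307. 330.]
(440, 300) 200 [136. 153. 200.] [277. 350.]
(440, 300) 300 [103. 234. 300.] [242. 374.]
(490, 220) -200 [ 375. -551. -200.] [479. 253.]
(490, 220) -100 [ 330. -426. -100.] [455. 268.]
(490, 220) 0 [ 285. -302.    0.] [428. 284.]
(490, 220) 100 [ 239. -177.  100.] [395. 303.]
(490, 220) 200 [194. -52. 200.] [357. 326.]
(490, 220) 300 [148.  72. 300.] [311. 353.]
(500, 175) -200 [ 497. -796. -200.] [547. 218.]
(500, 175) -100 [ 437. -643. -100.] [520. 234.]
(500, 175) 0 [ 378. -490.    0.] [488. 252.]
(500, 175) 100 [ 319. -337.  100.] [451. 274.]
(500, 175) 200 [ 259. -184.  200.] [407. 299.]
(500, 175) 300 [200. -31. 300.] [355. 330.]
[560.95574826 294.94915362] [613.05683207 301.74869876]
```

Call:
drive_tool:
  series:
    - {"delta_pos": [0,0,-4]}
    - {"delta_pos": [0,0,-8]}
    - {"delta_pos": [0,0,-12]}
    - {"delta_pos": [3,-2.5,-12],"twist": -0.12}
    - {"delta_pos": [6,-5,-12],"twist": -0.24}
    - {"delta_pos": [9,-7.5,-12],"twist": -0.36}
    - {"delta_pos": [12,-10,-12],"twist": -0.48}
    - {"delta_pos": [15,-12.4,-12],"twist": -0.6}
    - {"delta_pos": [18,-14.8,-12],"twist": -0.72}
    - {"delta_pos": [21,-17.2,-12],"twist": -0.84}
    - {"delta_pos": [24,-19.6,-12],"twist": -0.96}
    - {"delta_pos": [27,-22,-12],"twist": -1.07}
  hand: 185
  squeeze: 25

```text
validation failed for argument at $.se...
```

```bash
cat > go.py <<'E'
import sys,numpy as np
from scipy.spatial.transform import Rotation as Ro
from plant import robot
o=robot.get_obs();R=Ro.from_rotvec(o["tool_rot"]).as_matrix()
C=np.array([529,213.3,0]);a=-0.06
A=np.array([[np.cos(a),-np.sin(a),0],[np.sin(a),np.cos(a),0],[0,0,1]])
p=A.T@(o["position"]-C)
print("t",round(o["time_s"],2),"W",o["position"].round(1),"chest",p.round(1),"F",(A.T@o["ft_force"]).round(1),"w",round(o["width"],3),"yhead",np.arctan2(R[1,1],R[0,1]).round(4),"q",o["q"].round(2))
if len(sys.argv)>3:
    g=np.array([float(x) for x in sys.argv[1:4]])
    print("delta tool cm",(R.T@(A@g+C-o["position"])/10).round(2))
E
python3 go.py -119 0 185
```

```text
t 0.15 W [ 265.9 -565.2  222. ] chest [-215.9 -792.9  222. ] F [-0.3 -0.5 -0.9] w 1.001 yhead -1.131 q [ 1.06  0.41 -0.01  1.6   0.01  1.13 -0.08]
delta tool cm [ 46.51 -64.94   3.78]
```

Probably every row needs a twist.

Call:
drive_tool:
  series:
    - {"delta_pos": [0,0,-4],"twist": 0}
    - {"delta_pos": [0,0,-8],"twist": 0}
    - {"delta_pos": [0,0,-12],"twist": 0}
    - {"delta_pos": [3,-2.5,-12],"twist": -0.12}
    - {"delta_pos": [6,-5,-12],"twist": -0.24}
    - {"delta_pos": [9,-7.5,-12],"twist": -0.36}
    - {"delta_pos": [12,-10,-12],"twist": -0.48}
    - {"delta_pos": [15,-12.4,-12],"twist": -0.6}
    - {"delta_pos": [18,-14.8,-12],"twist": -0.72}
    - {"delta_pos": [21,-17.2,-12],"twist": -0.84}
    - {"delta_pos": [24,-19.6,-12],"twist": -0.96}
    - {"delta_pos": [27,-22,-12],"twist": -1.07}
  hand: 185
  squeeze: 25

```text
time_s: 1.15
position: [417.0, -249.7, 342.6]
tool_rot: [2.282, 2.159, -0.0]
ft_force: [0.4, -0.2, -0.3]
width: 0.277
```

```bash
python3 go.py -119 0 185
```

```text
t 1.15 W [ 417.  -249.7  342.6] chest [ -84.1 -468.9  342.6] F [ 0.4 -0.2 -0.3] w 0.277 yhead -0.0551 q [ 0.76  0.11 -0.36  1.72  0.04  1.32  0.35]
delta tool cm [46.91 -3.26 15.75]
```

Call:
drive_tool:
  series:
    - {"delta_pos": [4,0,0],"twist": 0}
    - {"delta_pos": [8,0,0],"twist": 0}
    - {"delta_pos": [12,-0.5,0],"twist": 0}
    - {"delta_pos": [16,-1,0],"twist": 0}
    - {"delta_pos": [20,-1.5,0],"twist": 0}
    - {"delta_pos": [24,-2,0],"twist": 0}
    - {"delta_pos": [28,-2.5,2],"twist": 0}
    - {"delta_pos": [32,-3,4],"twist": 0}
    - {"delta_pos": [36,-3.3,6],"twist": 0}
    - {"delta_pos": [39.5,-3.3,8.5],"twist": 0}
    - {"delta_pos": [43,-3.3,11],"twist": 0}
    - {"delta_pos": [46.4,-3.3,13.5],"twist": 0}

```text
time_s: 2.15
position: [411.2, 204.8, 214.5]
tool_rot: [2.288, 2.152, 0.002]
ft_force: [1.9, -2.3, -0.4]
width: 0.274
```

```bash
python3 - <<'E'
from plant import robot
import cv2,numpy as np
for n in("top","wrist"):
    f=robot.grab_frame(n);cv2.imwrite(f"pics/{n}1.png",f["image"][:,:,::-1]);np.savez(f"pics/{n}1.npz",**f)
E
python3 go.py -119 0 85
```

```text
t 2.25 W [408.6 207.6 211.9] chest [-119.8  -12.9  211.9] F [-1.7 -1.2 -0.2] w 0.276 yhead -0.0537 q [ 0.16  0.23 -0.83  1.95  0.19  1.04 -0.81]
delta tool cm [ 1.27  0.17 12.7 ]
```

View pics/wrist1.png

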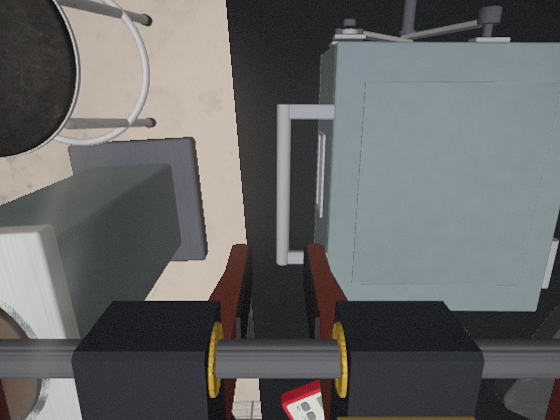

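```bash
python3 - <<'E'
import numpy as np
from h import *
f=dict(np.load("pics/wrist1.npz"))
C=np.array([529,213.3,0]);a=-0.06
A=np.array([[np.cos(a),-np.sin(a),0],[np.sin(a),np.cos(a),0],[0,0,1]])
for p in[(284.5,112),(283.5,180),(282.5,255)]: print((A.T@(onz(f,*p,104)-C)).round(1))
for p in[(334,42),(340,310),(536,311)]: print((A.T@(onz(f,*p,108)-C)).round(1))
E
```

```text
[-115.5   55.4  104. ]
[-115.7    7.   104. ]
[-116.   -52.8  104. ]
[-83.8 100.  108. ]
[-69.6 -98.7 108. ]
[ 87.1 -98.4 108. ]
```

Call:
drive_tool:
  series:
    - {"delta_pos": [0.6,0.2,3],"twist": 0}
    - {"delta_pos": [1.2,0.3,6],"twist": 0}
    - {"delta_pos": [1.3,0.3,8],"twist": 0}
    - {"delta_pos": [1.3,0.3,9.5],"twist": 0}
    - {"delta_pos": [1.3,0.3,11],"twist": 0}
    - {"delta_pos": [1.3,0.3,12],"twist": 0}
    - {"delta_pos": [1.3,0.3,12.6],"twist": 0}
    - {"delta_pos": [1.3,0.3,12.6],"twist": 0}
    - {"delta_pos": [1.3,0.3,12.6],"twist": 0}

```text
time_s: 3.0
position: [415.5, 215.9, 89.7]
tool_rot: [2.288, 2.152, 0.0]
ft_force: [0.0, -0.6, 0.9]
width: 0.27
```

Call:
drive_tool:
  series:
    - {"delta_pos": [0,0,0],"twist": 0}
    - {"delta_pos": [0,0,0],"twist": 0}
    - {"delta_pos": [0,0,0],"twist": 0}
    - {"delta_pos": [0,0,0],"twist": 0}
    - {"delta_pos": [0,0,0],"twist": 0}
  hand: 255
  squeeze: 25

```text
time_s: 3.42
position: [412.7, 216.3, 89.8]
tool_rot: [-2.286, -2.153, 0.005]
ft_force: [-10.7, 0.3, 10.4]
width: 0.106
```

```bash
python3 - <<'E'
from plant import robot
import cv2,numpy as np
for n in("scene",):
    f=robot.grab_frame(n);cv2.imwrite(f"pics/{n}2.png",f["image"][:,:,::-1])
E
python3 go.py -119 0 85
```

```text
t 3.47 W [412.7 216.3  89.8] chest [-116.3   -4.    89.8] F [-11.1  -1.   10. ] w 0.102 yhead -0.0599 q [ 0.02  0.42 -0.74  2.07  0.39  0.8  -1.02]
delta tool cm [ 0.4  -0.27  0.48]
```

View pics/scene2.png

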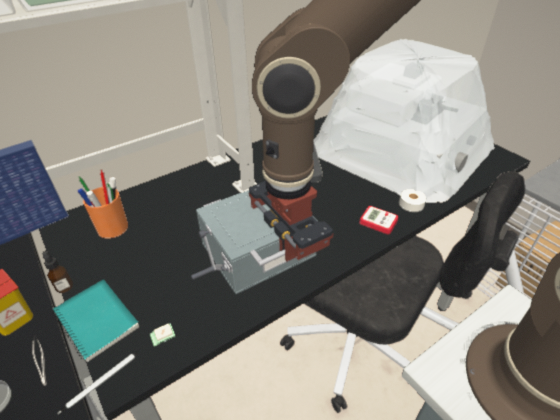

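```bash
cat > arc.py <<'E'
import numpy as np,sys
a,b,n=float(sys.argv[1]),float(sys.argv[2]),int(sys.argv[3])
r=float(sys.argv[4]) if len(sys.argv)>4 else 204
for t in np.linspace(a,b,n+1)[1:]:
    p=t+.0196;p0=a+.0196
    print(round(t,3),[0,round(r*(np.cos(p0)-np.cos(p))/10,2),round(-r*(np.sin(p)-np.sin(p0))/10,2)])
E
python3 arc.py 0 .6 12;python3 arc.py .6 1.15 12
```

```text
0.05 [0, np.float64(0.05), np.float64(-1.02)]
0.1 [0, np.float64(0.14), np.float64(-2.03)]
0.15 [0, np.float64(0.29), np.float64(-3.04)]
0.2 [0, np.float64(0.49), np.float64(-4.04)]
0.25 [0, np.float64(0.73), np.float64(-5.03)]
0.3 [0, np.float64(1.03), np.float64(-6.01)]
0.35 [0, np.float64(1.37), np.float64(-6.97)]
0.4 [0, np.float64(1.77), np.float64(-7.91)]
0.45 [0, np.float64(2.2), np.float64(-8.83)]
0.5 [0, np.float64(2.69), np.float64(-9.73)]
0.55 [0, np.float64(3.22), np.float64(-10.6)]
0.6 [0, np.float64(3.79), np.float64(-11.45)]
0.646 [0, np.float64(0.56), np.float64(-0.75)]
0.692 [0, np.float64(1.15), np.float64(-1.47)]
0.737 [0, np.float64(1.78), np.float64(-2.16)]
0.783 [0, np.float64(2.44), np.float64(-2.83)]
0.829 [0, np.float64(3.13), np.float64(-3.46)]
0.875 [0, np.float64(3.84), np.float64(-4.06)]
0.921 [0, np.float64(4.58), np.float64(-4.63)]
0.967 [0, np.float64(5.35), np.float64(-5.17)]
1.012 [0, np.float64(6.14), np.float64(-5.66)]
1.058 [0, np.float64(6.96), np.float64(-6.13)]
1.104 [0, np.float64(7.79), np.float64(-6.55)]
1.15 [0, np.float64(8.64), np.float64(-6.93)]
```

Adding an offset of −0.25 cm (y) and −0.2 cm (z) to relieve the preload.

Call:
drive_tool:
  series:
    - {"delta_pos": [0,-0.2,-0.6],"twist": 0}
    - {"delta_pos": [0,-0.2,-1.2],"twist": 0}
    - {"delta_pos": [0,-0.1,-2.2],"twist": 0}
    - {"delta_pos": [0,0.04,-3.2],"twist": 0}
    - {"delta_pos": [0,0.25,-4.2],"twist": 0}
    - {"delta_pos": [0,0.5,-5.2],"twist": 0}
    - {"delta_pos": [0,0.8,-6.2],"twist": 0}
    - {"delta_pos": [0,1.1,-7.15],"twist": 0}
    - {"delta_pos": [0,1.5,-8.1],"twist": 0}
    - {"delta_pos": [0,1.95,-9.05],"twist": 0}
    - {"delta_pos": [0,2.45,-9.95],"twist": 0}
    - {"delta_pos": [0,2.95,-10.8],"twist": 0}

```text
time_s: 4.47
position: [444.4, 214.3, 198.0]
tool_rot: [-2.287, -2.153, 0.002]
ft_force: [-2.1, 2.8, -6.4]
width: 0.107
```

```bash
cat > st.py <<'E'
import numpy as np
from plant import robot
o=robot.get_obs()
C=np.array([529,213.3,0]);a=-0.06
A=np.array([[np.cos(a),-np.sin(a),0],[np.sin(a),np.cos(a),0],[0,0,1]])
p=A.T@(o["position"]-C);F=A.T@o["ft_force"]
x=87.5-p[0];z=p[2]+14.2-100
ph=np.arctan2(z,x)
print("t",round(o["time_s"],2),"chest",p.round(1),"F",F.round(1),"w",round(o["width"],3),"theta",round(ph-.0196,3),"rad",round(np.hypot(x,z),1),"Ftan(closing+)",round(-(F[0]*np.sin(ph)+F[2]*np.cos(ph)),1),"Frad(out)",round(-F[0]*np.cos(ph)+F[2]*np.sin(ph),1),"q",o["q"].round(2))
E
python3 st.py
```

```text
t 4.47 chest [-84.5  -4.1 198. ] F [-2.2  2.7 -6.4] w 0.107 theta 0.559 rad 205.4 Ftan(closing+) 6.6 Frad(out) -1.6 q [ 0.12  0.31 -0.8   1.9   0.26  1.04 -0.85]
```

```bash
python3 arc.py .57 1.12 12
```

```text
0.616 [0, np.float64(0.54), np.float64(-0.76)]
0.662 [0, np.float64(1.11), np.float64(-1.5)]
0.708 [0, np.float64(1.71), np.float64(-2.22)]
0.753 [0, np.float64(2.35), np.float64(-2.9)]
0.799 [0, np.float64(3.02), np.float64(-3.56)]
0.845 [0, np.float64(3.72), np.float64(-4.18)]
0.891 [0, np.float64(4.44), np.float64(-4.77)]
0.937 [0, np.float64(5.19), np.float64(-5.32)]
0.982 [0, np.float64(5.97), np.float64(-5.85)]
1.028 [0, np.float64(6.77), np.float64(-6.33)]
1.074 [0, np.float64(7.59), np.float64(-6.78)]
1.12 [0, np.float64(8.43), np.float64(-7.19)]
```

Call:
drive_tool:
  series:
    - {"delta_pos": [0,0.55,-0.75],"twist": 0}
    - {"delta_pos": [0,1.1,-1.5],"twist": 0}
    - {"delta_pos": [0,1.7,-2.2],"twist": 0}
    - {"delta_pos": [0,2.35,-2.9],"twist": 0}
    - {"delta_pos": [0,3.0,-3.55],"twist": 0}
    - {"delta_pos": [0,3.7,-4.2],"twist": 0}
    - {"delta_pos": [0,4.45,-4.75],"twist": 0}
    - {"delta_pos": [0,5.2,-5.3],"twist": 0}
    - {"delta_pos": [0,5.95,-5.85],"twist": 0}
    - {"delta_pos": [0,6.75,-6.35],"twist": 0}
    - {"delta_pos": [0,7.6,-6.8],"twist": 0}
    - {"delta_pos": [0,8.4,-7.2],"twist": 0}

```text
time_s: 5.47
position: [526.5, 209.4, 272.6]
tool_rot: [-2.287, -2.154, 0.005]
ft_force: [-16.2, -3.5, 20.7]
width: 0.106
```

```bash
python3 st.py;python3 arc.py 1.12 1.6 24
```

```text
t 5.47 chest [ -2.3  -4.1 272.6] F [-16.   -4.4  20.7] w 0.106 theta 1.103 rad 207.3 Ftan(closing+) 5.4 Frad(out) 25.5 q [ 0.12  0.38 -0.78  1.63  0.27  1.25 -0.77]
1.14 [0, np.float64(0.37), np.float64(-0.17)]
1.16 [0, np.float64(0.75), np.float64(-0.33)]
1.18 [0, np.float64(1.13), np.float64(-0.48)]
1.2 [0, np.float64(1.51), np.float64(-0.62)]
1.22 [0, np.float64(1.89), np.float64(-0.76)]
1.24 [0, np.float64(2.28), np.float64(-0.89)]
1.26 [0, np.float64(2.67), np.float64(-1.01)]
1.28 [0, np.float64(3.06), np.float64(-1.12)]
1.3 [0, np.float64(3.46), np.float64(-1.23)]
1.32 [0, np.float64(3.85), np.float64(-1.32)]
1.34 [0, np.float64(4.25), np.float64(-1.41)]
1.36 [0, np.float64(4.65), np.float64(-1.5)]
1.38 [0, np.float64(5.05), np.float64(-1.57)]
1.4 [0, np.float64(5.45), np.float64(-1.63)]
1.42 [0, np.float64(5.86), np.float64(-1.69)]
1.44 [0, np.float64(6.26), np.float64(-1.74)]
1.46 [0, np.float64(6.67), np.float64(-1.78)]
1.48 [0, np.float64(7.08), np.float64(-1.82)]
1.5 [0, np.float64(7.48), np.float64(-1.84)]
1.52 [0, np.float64(7.89), np.float64(-1.86)]
1.54 [0, np.float64(8.3), np.float64(-1.87)]
1.56 [0, np.float64(8.71), np.float64(-1.87)]
1.58 [0, np.float64(9.11), np.float64(-1.86)]
1.6 [0, np.float64(9.52), np.float64(-1.84)]
```

Call:
drive_tool:
  series:
    - {"delta_pos": [0,-0.1,-0.25],"twist": 0}
    - {"delta_pos": [0,-0.2,-0.5],"twist": 0}
    - {"delta_pos": [0,-0.2,-0.5],"twist": 0}

```text
time_s: 5.72
position: [528.4, 209.2, 273.7]
tool_rot: [2.288, 2.151, 0.005]
ft_force: [8.2, 5.5, -13.5]
width: 0.107
```

```bash
python3 st.py
python3 - <<'E'
from plant import robot
import cv2,numpy as np
for n in("scene",):
    f=robot.grab_frame(n);cv2.imwrite(f"pics/{n}3.png",f["image"][:,:,::-1]);np.savez(f"pics/{n}3.npz",**f)
    cv2.imwrite(f"pics/{n}3c.png",cv2.resize(f["image"][120:320,130:340,::-1],None,fx=3,fy=3,interpolation=cv2.INTER_CUBIC))
E
```

```text
t 5.72 chest [ -0.3  -4.2 273.7] F [  7.9   6.  -13.5] w 0.107 theta 1.114 rad 207.4 Ftan(closing+) -1.4 Frad(out) -15.6 q [ 0.13  0.37 -0.78  1.63  0.27  1.25 -0.76]
```

View pics/scene3c.png

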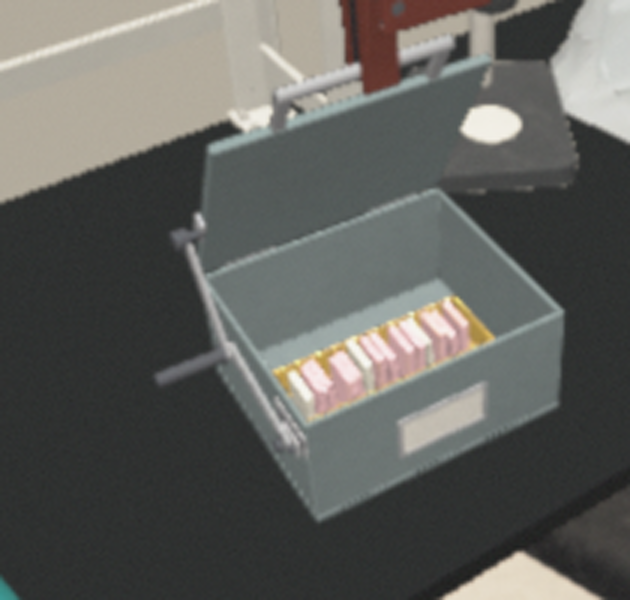

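```bash
python3 - <<'E'
import cv2,numpy as np
a=cv2.imread("pics/scene3.png")[230:300,190:270];cv2.imwrite("pics/footc.png",cv2.resize(a,None,fx=8,fy=8,interpolation=cv2.INTER_CUBIC))
a=cv2.imread("pics/wrist1.png")[0:90,300:520];cv2.imwrite("pics/footw.png",cv2.resize(a,None,fx=3.6,fy=3.6,interpolation=cv2.INTER_CUBIC))
E
```

```text
(no output)
```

View pics/footc.png

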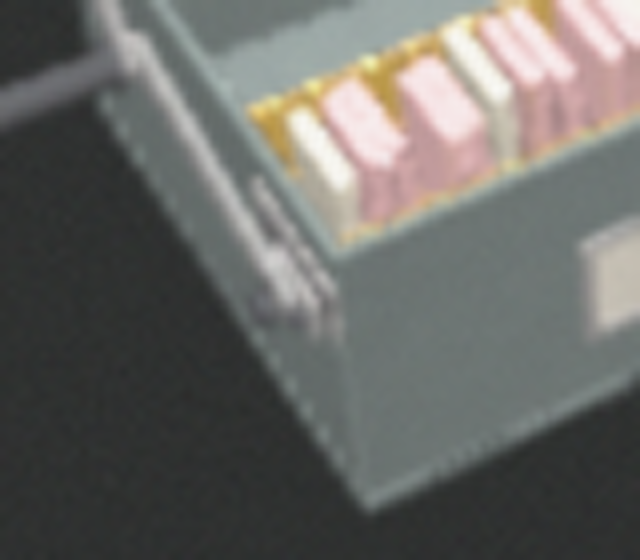

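View pics/footw.png

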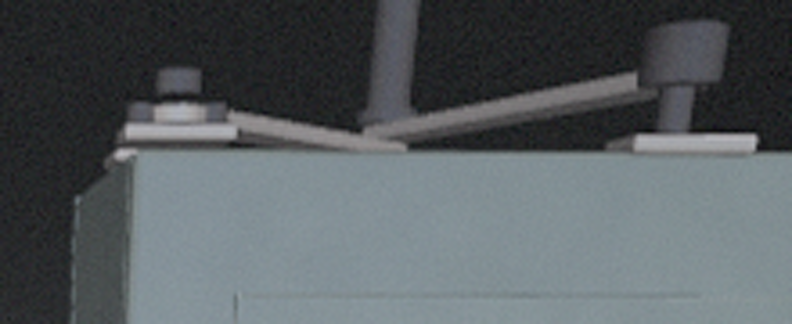

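```bash
python3 - <<'E'
import numpy as np
from h import *
f=dict(np.load("pics/wrist1.npz"));s=dict(np.load("pics/scene3.npz"))
C=np.array([529,213.3,0]);a=-0.06
A=np.array([[np.cos(a),-np.sin(a),0],[np.sin(a),np.cos(a),0],[0,0,1]])
W=lambda u,v:((u+.5)/3.6-.5+300,(v+.5)/3.6-.5)
for p,z in[((134,152),108),((179,112),80),((179,75),80),((678,110),102),((690,145),102)]: print(p,(A.T@(onz(f,*W(*p),z)-C)).round(1))
S=lambda u,v:((u+.5)/8-.5+190,(v+.5)/8-.5+230)
for p,z in[((342,252),100),((370,510),0),((275,285),80),((285,275),80)]: print(p,(A.T@(onz(s,*S(*p),z)-C)).round(1))
E
```

```text
(134, 152) [-81.9 100.1 108. ]
(179, 112) [-69.5 110.6  80. ]
(179, 75) [-69.9 117.3  80. ]
(678, 110) [ 17.8 108.2 102. ]
(690, 145) [ 21.  102.3 102. ]
(342, 252) [-82.2  97.5 100. ]
(370, 510) [-79.9  98.2   0. ]
(275, 285) [-66.  109.4  80. ]
(285, 275) [-64.4 106.   80. ]
```

Call:
drive_tool:
  series:
    - {"delta_pos": [0,0.4,0],"twist": 0}
    - {"delta_pos": [0,0.8,-0.1],"twist": 0}
    - {"delta_pos": [0,1.2,-0.25],"twist": 0}
    - {"delta_pos": [0,1.6,-0.4],"twist": 0}
    - {"delta_pos": [0,2.0,-0.55],"twist": 0}
    - {"delta_pos": [0,2.4,-0.7],"twist": 0}
    - {"delta_pos": [0,2.4,-0.7],"twist": 0}

```text
time_s: 6.35
position: [550.6, 207.9, 283.0]
tool_rot: [2.288, 2.152, -0.0]
ft_force: [-4.8, 0.8, 7.7]
width: 0.101
```

```bash
python3 st.py;python3 arc.py 1.24 1.38 14
```

```text
t 6.35 chest [ 21.8  -4.1 283. ] F [-4.9  0.5  7.7] w 0.101 theta 1.23 rad 207.8 Ftan(closing+) 2.2 Frad(out) 8.8 q [ 0.12  0.4  -0.77  1.57  0.29  1.29 -0.75]
1.25 [0, np.float64(0.19), np.float64(-0.06)]
1.26 [0, np.float64(0.39), np.float64(-0.12)]
1.27 [0, np.float64(0.59), np.float64(-0.18)]
1.28 [0, np.float64(0.78), np.float64(-0.23)]
1.29 [0, np.float64(0.98), np.float64(-0.29)]
1.3 [0, np.float64(1.18), np.float64(-0.34)]
1.31 [0, np.float64(1.37), np.float64(-0.39)]
1.32 [0, np.float64(1.57), np.float64(-0.44)]
1.33 [0, np.float64(1.77), np.float64(-0.48)]
1.34 [0, np.float64(1.97), np.float64(-0.53)]
1.35 [0, np.float64(2.17), np.float64(-0.57)]
1.36 [0, np.float64(2.37), np.float64(-0.61)]
1.37 [0, np.float64(2.57), np.float64(-0.65)]
1.38 [0, np.float64(2.77), np.float64(-0.68)]
```

Call:
drive_tool:
  series:
    - {"delta_pos": [0,0.2,-0.15],"twist": 0}
    - {"delta_pos": [0,0.39,-0.22],"twist": 0}
    - {"delta_pos": [0,0.39,-0.22],"twist": 0}

```text
time_s: 6.6
position: [554.2, 207.6, 284.3]
tool_rot: [-2.288, -2.153, 0.001]
ft_force: [-4.9, 0.8, 2.1]
width: 0.106
```

Call:
drive_tool:
  series:
    - {"delta_pos": [0,0.2,-0.06],"twist": 0}
    - {"delta_pos": [0,0.2,-0.06],"twist": 0}

```text
time_s: 6.77
position: [556.2, 207.5, 285.0]
tool_rot: [-2.288, -2.153, 0.001]
ft_force: [-5.2, 1.1, 4.4]
width: 0.102
```

```bash
python3 st.py
```

```text
t 6.77 chest [ 27.5  -4.2 285. ] F [-5.2  0.8  4.4] w 0.102 theta 1.258 rad 208.0 Ftan(closing+) 3.7 Frad(out) 5.8 q [ 0.11  0.41 -0.76  1.55  0.29  1.29 -0.75]
```

Call:
drive_tool:
  series:
    - {"delta_pos": [0,0.2,-0.06],"twist": 0}
    - {"delta_pos": [0,0.2,-0.06],"twist": 0}

```text
time_s: 6.93
position: [558.2, 207.4, 285.6]
tool_rot: [-2.288, -2.153, 0.0]
ft_force: [-5.6, 0.7, 4.3]
width: 0.103
```

Call:
drive_tool:
  series:
    - {"delta_pos": [0,0.2,-0.06],"twist": 0}
    - {"delta_pos": [0,0.2,-0.06],"twist": 0}

```text
time_s: 7.1
position: [560.2, 207.2, 286.3]
tool_rot: [2.288, 2.153, -0.0]
ft_force: [-3.8, 0.8, 4.3]
width: 0.105
```

```bash
python3 st.py
```

```text
t 7.1 chest [ 31.5  -4.2 286.3] F [-3.8  0.6  4.3] w 0.105 theta 1.279 rad 208.2 Ftan(closing+) 2.5 Frad(out) 5.1 q [ 0.11  0.42 -0.76  1.54  0.29  1.3  -0.75]
```

Still free. Continue in 2 mm steps.

Call:
drive_tool:
  series:
    - {"delta_pos": [0,0.2,-0.05],"twist": 0}
    - {"delta_pos": [0,0.2,-0.05],"twist": 0}

```text
time_s: 7.27
position: [562.3, 207.1, 286.8]
tool_rot: [2.288, 2.153, 0.0]
ft_force: [-5.0, -0.2, 5.5]
width: 0.107
```

Call:
drive_tool:
  series:
    - {"delta_pos": [0,0.15,-0.05],"twist": 0}
    - {"delta_pos": [0,0.15,-0.05],"twist": 0}

```text
time_s: 7.43
position: [563.9, 207.0, 287.2]
tool_rot: [2.288, 2.152, 0.0]
ft_force: [-3.9, 0.5, 6.1]
width: 0.104
```

```bash
python3 st.py
```

```text
t 7.43 chest [ 35.2  -4.2 287.2] F [-4.   0.2  6.1] w 0.104 theta 1.297 rad 208.1 Ftan(closing+) 2.3 Frad(out) 6.9 q [ 0.11  0.42 -0.76  1.53  0.3   1.3  -0.74]
```

Call:
drive_tool:
  series:
    - {"delta_pos": [0,0.15,-0.06],"twist": 0}
    - {"delta_pos": [0,0.15,-0.06],"twist": 0}

```text
time_s: 7.6
position: [564.8, 206.9, 287.5]
tool_rot: [-2.288, -2.153, 0.001]
ft_force: [-6.6, 0.7, 5.0]
width: 0.107
```

Call:
drive_tool:
  series:
    - {"delta_pos": [0,0.15,-0.05],"twist": 0}
    - {"delta_pos": [0,0.15,-0.05],"twist": 0}

```text
time_s: 7.77
position: [565.1, 206.9, 287.6]
tool_rot: [-2.286, -2.153, 0.005]
ft_force: [-9.3, 0.9, 4.6]
width: 0.104
```

```bash
python3 st.py
```

```text
t 7.77 chest [ 36.5  -4.2 287.6] F [-9.3  0.4  4.6] w 0.104 theta 1.303 rad 208.1 Ftan(closing+) 7.9 Frad(out) 6.7 q [ 0.11  0.43 -0.76  1.53  0.3   1.31 -0.74]
```

Call:
drive_tool:
  series:
    - {"delta_pos": [0,0.1,-0.02],"twist": 0}
    - {"delta_pos": [0,0.1,-0.02],"twist": 0}
    - {"delta_pos": [0,0.1,-0.02],"twist": 0}
    - {"delta_pos": [0,0.1,-0.02],"twist": 0}

```text
time_s: 8.1
position: [565.3, 206.9, 287.6]
tool_rot: [-2.285, -2.153, 0.007]
ft_force: [-12.0, 0.0, 5.0]
width: 0.108
```

```bash
python3 st.py
cat > snap.py <<'E'
import sys
from plant import robot
import cv2,numpy as np
f=robot.grab_frame("scene");k=sys.argv[1];cv2.imwrite(f"pics/s{k}.png",f["image"][:,:,::-1]);np.savez(f"pics/s{k}.npz",**f)
cv2.imwrite(f"pics/s{k}c.png",cv2.resize(f["image"][120:320,130:340,::-1],None,fx=3,fy=3,interpolation=cv2.INTER_CUBIC))
E
python3 snap.py 4
```

```text
t 8.1 chest [ 36.6  -4.2 287.6] F [-11.9  -0.7   5. ] w 0.108 theta 1.304 rad 208.1 Ftan(closing+) 10.3 Frad(out) 7.8 q [ 0.11  0.43 -0.76  1.52  0.3   1.31 -0.74]
```

View pics/s4c.png

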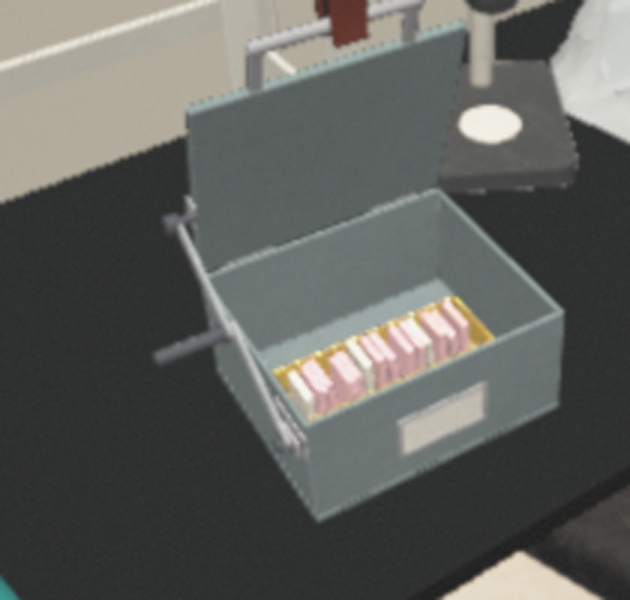

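Call:
drive_tool:
  series:
    - {"delta_pos": [0,-0.15,0.02],"twist": 0}
    - {"delta_pos": [0,-0.3,0.08],"twist": 0}
    - {"delta_pos": [0,-0.3,0.08],"twist": 0}
    - {"delta_pos": [0,-0.3,0.08],"twist": 0}

```text
time_s: 8.48
position: [564.5, 206.9, 287.4]
tool_rot: [2.288, 2.153, -0.0]
ft_force: [-6.3, 0.6, 5.0]
width: 0.107
```

```bash
python3 st.py
python3 snap.py 5
```

```text
t 8.48 chest [ 35.8  -4.2 287.4] F [-6.3  0.2  5. ] w 0.107 theta 1.3 rad 208.1 Ftan(closing+) 4.9 Frad(out) 6.4 q [ 0.11  0.42 -0.76  1.53  0.3   1.31 -0.74]
```

View pics/s5c.png

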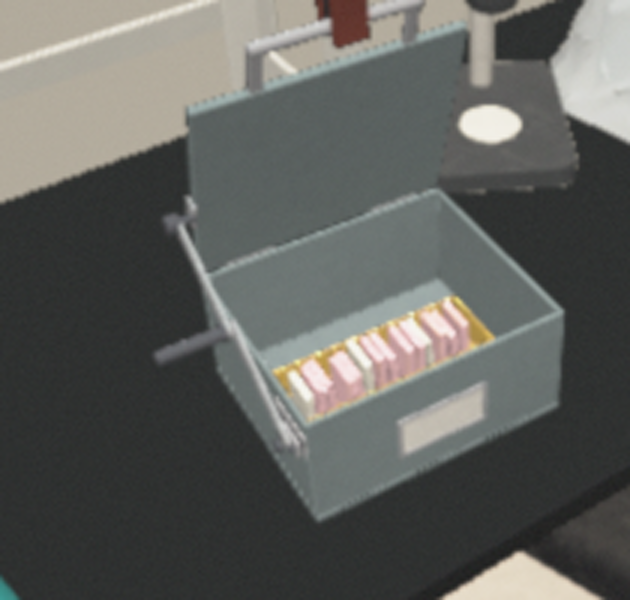

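Call:
drive_tool:
  series:
    - {"delta_pos": [0,-0.2,0.06],"twist": 0}
    - {"delta_pos": [0,-0.4,0.12],"twist": 0}
    - {"delta_pos": [0,-0.6,0.17],"twist": 0}
    - {"delta_pos": [0,-0.6,0.17],"twist": 0}
    - {"delta_pos": [0,-0.6,0.17],"twist": 0}

```text
time_s: 8.95
position: [559.9, 207.2, 286.1]
tool_rot: [2.288, 2.151, 0.003]
ft_force: [-0.6, 1.3, 7.1]
width: 0.101
```

```bash
python3 st.py
python3 snap.py 6
```

```text
t 8.95 chest [ 31.2  -4.2 286.1] F [-0.6  1.3  7.1] w 0.101 theta 1.277 rad 208.1 Ftan(closing+) -1.3 Frad(out) 7.0 q [ 0.11  0.42 -0.76  1.55  0.29  1.3  -0.75]
```

View pics/s6c.png

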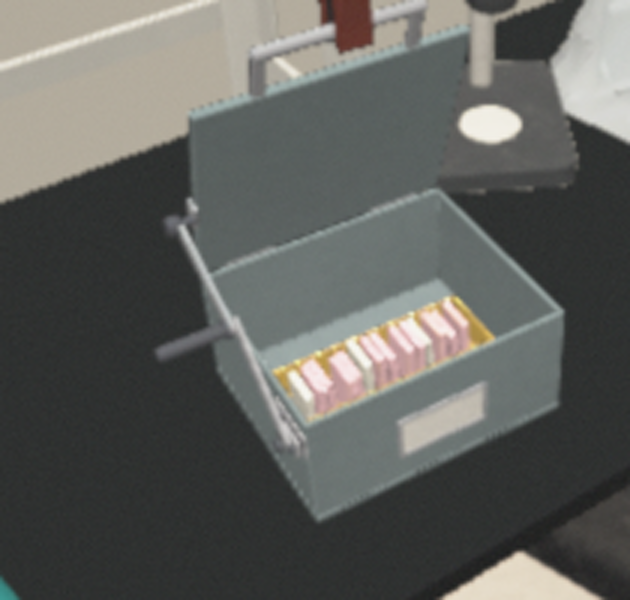

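```bash
python3 arc.py 1.277 1.017 13 208
```

```text
1.257 [0, np.float64(-0.4), np.float64(0.12)]
1.237 [0, np.float64(-0.8), np.float64(0.24)]
1.217 [0, np.float64(-1.19), np.float64(0.37)]
1.197 [0, np.float64(-1.58), np.float64(0.51)]
1.177 [0, np.float64(-1.97), np.float64(0.66)]
1.157 [0, np.float64(-2.36), np.float64(0.82)]
1.137 [0, np.float64(-2.74), np.float64(0.98)]
1.117 [0, np.float64(-3.12), np.float64(1.15)]
1.097 [0, np.float64(-3.49), np.float64(1.33)]
1.077 [0, np.float64(-3.87), np.float64(1.52)]
1.057 [0, np.float64(-4.23), np.float64(1.71)]
1.037 [0, np.float64(-4.6), np.float64(1.91)]
1.017 [0, np.float64(-4.96), np.float64(2.12)]
```

Call:
drive_tool:
  series:
    - {"delta_pos": [0,-0.4,0.05],"twist": 0}
    - {"delta_pos": [0,-0.8,0.17],"twist": 0}
    - {"delta_pos": [0,-1.2,0.3],"twist": 0}
    - {"delta_pos": [0,-1.6,0.44],"twist": 0}
    - {"delta_pos": [0,-2.0,0.6],"twist": 0}
    - {"delta_pos": [0,-2.35,0.75],"twist": 0}
    - {"delta_pos": [0,-2.75,0.92],"twist": 0}
    - {"delta_pos": [0,-2.75,0.92],"twist": 0}

```text
time_s: 9.67
position: [530.2, 209.1, 275.4]
tool_rot: [-2.287, -2.153, 0.002]
ft_force: [-0.9, 3.3, -0.6]
width: 0.102
```

```bash
python3 st.py
python3 snap.py 7
```

```text
t 9.67 chest [  1.5  -4.2 275.4] F [-1.1  3.2 -0.6] w 0.102 theta 1.125 rad 208.2 Ftan(closing+) 1.2 Frad(out) -0.1 q [ 0.12  0.38 -0.78  1.62  0.27  1.26 -0.76]
```

View pics/s7c.png

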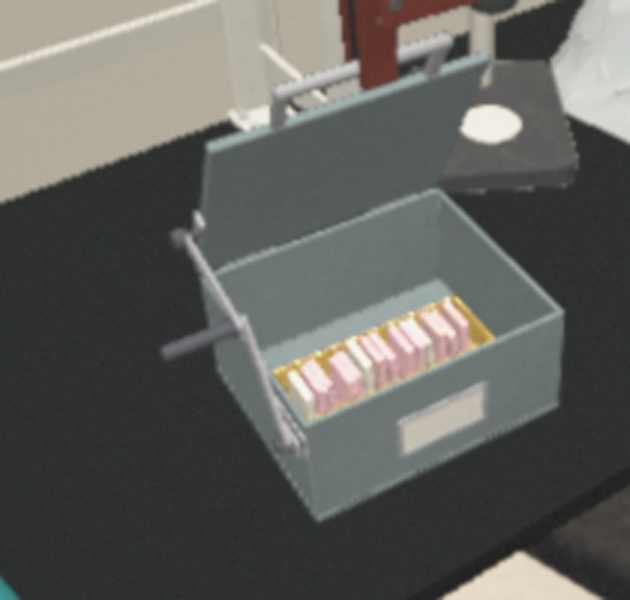

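Call:
drive_tool:
  series:
    - {"delta_pos": [0,-0.2,0.09],"twist": 0}
    - {"delta_pos": [0,-0.4,0.18],"twist": 0}
    - {"delta_pos": [0,-0.4,0.18],"twist": 0}

```text
time_s: 9.97
position: [527.6, 209.2, 274.2]
tool_rot: [2.288, 2.152, 0.001]
ft_force: [2.8, 3.1, 0.6]
width: 0.106
```

```bash
python3 st.py
```

```text
t 9.97 chest [ -1.1  -4.1 274.2] F [2.6 3.3 0.6] w 0.106 theta 1.111 rad 208.2 Ftan(closing+) -2.6 Frad(out) -0.6 q [ 0.13  0.37 -0.78  1.63  0.27  1.25 -0.76]
```

Call:
drive_tool:
  series:
    - {"delta_pos": [0,-0.2,0.09],"twist": 0}
    - {"delta_pos": [0,-0.2,0.09],"twist": 0}

```text
time_s: 10.13
position: [525.7, 209.3, 273.3]
tool_rot: [2.288, 2.152, 0.001]
ft_force: [4.2, 2.3, 0.7]
width: 0.106
```

```bash
python3 st.py
```

```text
t 10.13 chest [ -3.   -4.2 273.3] F [4.  2.5 0.7] w 0.106 theta 1.101 rad 208.2 Ftan(closing+) -3.9 Frad(out) -1.1 q [ 0.13  0.37 -0.78  1.64  0.27  1.25 -0.77]
```

Call:
drive_tool:
  series:
    - {"delta_pos": [0,-0.2,0.1],"twist": 0}
    - {"delta_pos": [0,-0.2,0.1],"twist": 0}
    - {"delta_pos": [0,-0.2,0.1],"twist": 0}

```text
time_s: 10.38
position: [523.8, 209.5, 272.3]
tool_rot: [2.288, 2.152, 0.001]
ft_force: [3.2, 2.0, 1.4]
width: 0.105
```

```bash
python3 st.py
```

```text
t 10.38 chest [ -5.   -4.1 272.3] F [3.  2.2 1.4] w 0.105 theta 1.091 rad 208.2 Ftan(closing+) -3.3 Frad(out) -0.1 q [ 0.13  0.37 -0.78  1.64  0.27  1.24 -0.77]
```

Call:
drive_tool:
  series:
    - {"delta_pos": [0,-0.2,0.1],"twist": 0}
    - {"delta_pos": [0,-0.2,0.1],"twist": 0}
    - {"delta_pos": [0,-0.2,0.1],"twist": 0}

```text
time_s: 10.63
position: [521.8, 209.6, 271.4]
tool_rot: [2.288, 2.152, 0.001]
ft_force: [4.3, 2.7, 2.3]
width: 0.11
```

```bash
python3 st.py
```

```text
t 10.63 chest [ -6.9  -4.1 271.4] F [4.1 2.9 2.3] w 0.11 theta 1.081 rad 208.2 Ftan(closing+) -4.7 Frad(out) 0.2 q [ 0.13  0.37 -0.78  1.65  0.27  1.24 -0.77]
```

Call:
drive_tool:
  series:
    - {"delta_pos": [0,-0.2,0.1],"twist": 0}
    - {"delta_pos": [0,-0.2,0.1],"twist": 0}
    - {"delta_pos": [0,-0.2,0.1],"twist": 0}

```text
time_s: 10.88
position: [520.0, 209.7, 270.4]
tool_rot: [2.288, 2.152, 0.002]
ft_force: [5.1, 2.2, 2.0]
width: 0.103
```

```bash
python3 st.py
```

```text
t 10.88 chest [ -8.7  -4.1 270.4] F [5.  2.5 2. ] w 0.103 theta 1.071 rad 208.2 Ftan(closing+) -5.3 Frad(out) -0.6 q [ 0.13  0.36 -0.78  1.65  0.27  1.23 -0.77]
```

Call:
drive_tool:
  series:
    - {"delta_pos": [0,-0.2,0.1],"twist": 0}
    - {"delta_pos": [0,-0.2,0.1],"twist": 0}
    - {"delta_pos": [0,-0.2,0.1],"twist": 0}

```text
time_s: 11.13
position: [518.3, 209.8, 269.6]
tool_rot: [2.288, 2.152, 0.003]
ft_force: [5.6, 3.2, 3.0]
width: 0.099
```

```bash
python3 st.py; python3 snap.py 8
```

```text
t 11.13 chest [-10.5  -4.1 269.6] F [5.4 3.6 3. ] w 0.099 theta 1.061 rad 208.2 Ftan(closing+) -6.2 Frad(out) 0.1 q [ 0.13  0.36 -0.78  1.66  0.27  1.23 -0.77]
```

View pics/s8c.png

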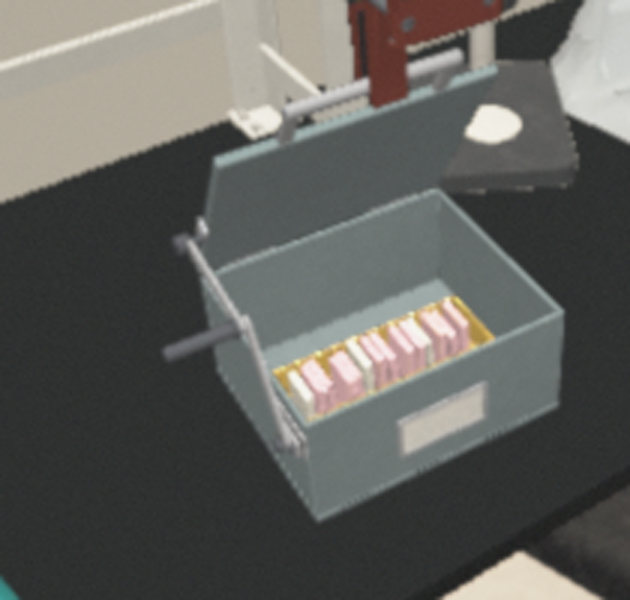

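Call:
drive_tool:
  series:
    - {"delta_pos": [0,0.1,0],"twist": 0}
    - {"delta_pos": [0,0.1,-0.05],"twist": 0}
    - {"delta_pos": [0,0.1,-0.05],"twist": 0}
    - {"delta_pos": [0,0.1,-0.05],"twist": 0}
    - {"delta_pos": [0,0.1,-0.05],"twist": 0}
  hand: 190

```text
time_s: 11.6
position: [518.0, 209.4, 269.3]
tool_rot: [-2.288, -2.152, 0.002]
ft_force: [0.6, -0.5, 0.3]
width: 0.252
```

```bash
python3 st.py
```

```text
t 11.6 chest [-10.8  -4.6 269.3] F [ 0.6 -0.5  0.3] w 0.252 theta 1.059 rad 208.1 Ftan(closing+) -0.7 Frad(out) -0.0 q [ 0.13  0.36 -0.78  1.66  0.27  1.23 -0.77]
```

Call:
drive_tool:
  series:
    - {"delta_pos": [0,0,-1.5],"twist": 0}
    - {"delta_pos": [0,0,-3.5],"twist": 0}
    - {"delta_pos": [0,0,-5.5],"twist": 0}
    - {"delta_pos": [0,0,-5.5],"twist": 0}
    - {"delta_pos": [0,0,-5.5],"twist": 0}
    - {"delta_pos": [0,0,-5.5],"twist": 0}
    - {"delta_pos": [0,0,-5.5],"twist": 0}
    - {"delta_pos": [0,0,-5.5],"twist": 0}
    - {"delta_pos": [0,0,-5.5],"twist": 0}
    - {"delta_pos": [0,0,-5.5],"twist": 0}

```text
time_s: 12.43
position: [518.3, 209.6, 324.2]
tool_rot: [-2.288, -2.152, 0.001]
ft_force: [-0.2, -1.1, 0.8]
width: 0.259
```

```bash
python3 st.py; python3 snap.py 9;python3 - <<'E'
from plant import robot
import cv2,numpy as np
for n in("top","wrist"):
    f=robot.grab_frame(n);cv2.imwrite(f"pics/{n}9.png",f["image"][:,:,::-1]);np.savez(f"pics/{n}9.npz",**f)
E
```

```text
t 12.43 chest [-10.5  -4.4 324.2] F [-0.2 -1.1  0.8] w 0.259 theta 1.161 rad 257.7 Ftan(closing+) -0.1 Frad(out) 0.8 q [ 0.14  0.33 -0.79  1.57  0.24  1.34 -0.74]
```

View pics/s9c.png

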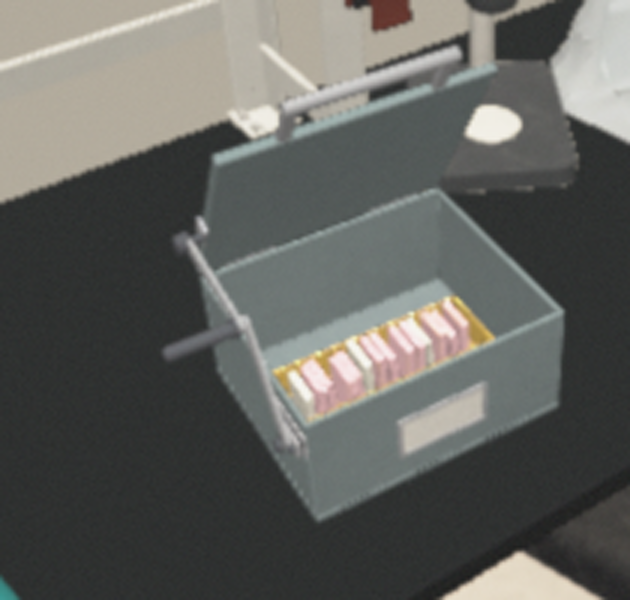

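View pics/wrist9.png

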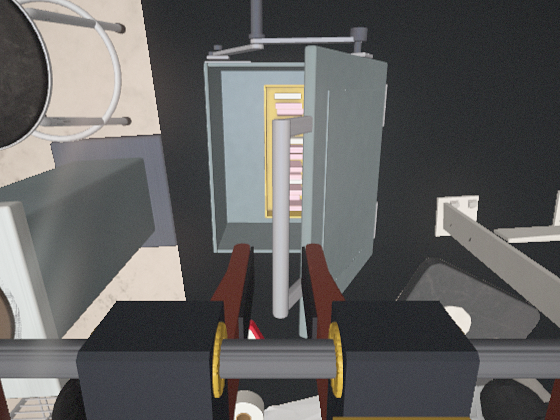

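View pics/top9.png

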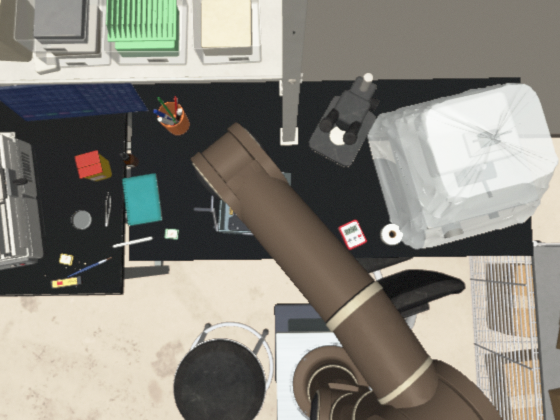

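Call:
drive_tool:
  series:
    - {"delta_pos": [0,0,2],"twist": 0}
    - {"delta_pos": [0,0,4],"twist": 0}
    - {"delta_pos": [0,0,5.5],"twist": 0}
    - {"delta_pos": [0,0,5.5],"twist": 0}
    - {"delta_pos": [0,0,5.5],"twist": 0}

```text
time_s: 13.0
position: [518.2, 209.6, 269.4]
tool_rot: [-2.287, -2.152, 0.002]
ft_force: [0.4, 0.1, 0.5]
width: 0.255
```

Call:
drive_tool:
  series:
    - {"delta_pos": [0,0,0],"twist": 0}
    - {"delta_pos": [0,0,0],"twist": 0}
    - {"delta_pos": [0,0,0],"twist": 0}
    - {"delta_pos": [0,0,0],"twist": 0}
  hand: 255

```text
time_s: 13.33
position: [519.8, 210.0, 270.7]
tool_rot: [2.288, 2.151, 0.005]
ft_force: [4.1, 1.2, 0.1]
width: 0.104
```

```bash
python3 st.py; python3 arc.py 1.06 1.30 12 208
```

```text
t 13.33 chest [ -9.   -3.8 270.7] F [4.1 1.4 0.1] w 0.104 theta 1.07 rad 208.6 Ftan(closing+) -3.7 Frad(out) -1.8 q [ 0.13  0.36 -0.78  1.65  0.27  1.23 -0.77]
1.08 [0, np.float64(0.37), np.float64(-0.19)]
1.1 [0, np.float64(0.74), np.float64(-0.38)]
1.12 [0, np.float64(1.12), np.float64(-0.56)]
1.14 [0, np.float64(1.5), np.float64(-0.73)]
1.16 [0, np.float64(1.88), np.float64(-0.89)]
1.18 [0, np.float64(2.27), np.float64(-1.04)]
1.2 [0, np.float64(2.66), np.float64(-1.19)]
1.22 [0, np.float64(3.05), np.float64(-1.33)]
1.24 [0, np.float64(3.44), np.float64(-1.46)]
1.26 [0, np.float64(3.84), np.float64(-1.58)]
1.28 [0, np.float64(4.24), np.float64(-1.7)]
1.3 [0, np.float64(4.64), np.float64(-1.81)]
```

Call:
drive_tool:
  series:
    - {"delta_pos": [0,0.4,-0.2],"twist": 0}
    - {"delta_pos": [0,0.75,-0.4],"twist": 0}
    - {"delta_pos": [0,1.1,-0.55],"twist": 0}
    - {"delta_pos": [0,1.5,-0.7],"twist": 0}
    - {"delta_pos": [0,1.9,-0.9],"twist": 0}
    - {"delta_pos": [0,2.25,-1.05],"twist": 0}
    - {"delta_pos": [0,2.65,-1.2],"twist": 0}
    - {"delta_pos": [0,3.05,-1.35],"twist": 0}
    - {"delta_pos": [0,3.45,-1.45],"twist": 0}
    - {"delta_pos": [0,3.85,-1.6],"twist": 0}
    - {"delta_pos": [0,4.25,-1.7],"twist": 0}
    - {"delta_pos": [0,4.25,-1.7],"twist": 0}

```text
time_s: 14.33
position: [560.5, 207.4, 287.6]
tool_rot: [-2.287, -2.152, 0.002]
ft_force: [-4.7, 0.3, 5.9]
width: 0.103
```

```bash
python3 st.py
```

```text
t 14.33 chest [ 31.8  -4.  287.6] F [-4.7  0.   5.9] w 0.103 theta 1.282 rad 209.4 Ftan(closing+) 3.0 Frad(out) 6.9 q [ 0.11  0.42 -0.76  1.54  0.29  1.3  -0.74]
```

Call:
drive_tool:
  series:
    - {"delta_pos": [0,0.2,-0.06],"twist": 0}
    - {"delta_pos": [0,0.4,-0.1],"twist": 0}
    - {"delta_pos": [0,0.4,-0.1],"twist": 0}

```text
time_s: 14.58
position: [563.9, 207.2, 288.6]
tool_rot: [-2.287, -2.153, 0.003]
ft_force: [-4.6, -0.6, 6.7]
width: 0.106
```

```bash
python3 st.py
```

```text
t 14.58 chest [ 35.2  -4.  288.6] F [-4.6 -0.9  6.7] w 0.106 theta 1.299 rad 209.4 Ftan(closing+) 2.8 Frad(out) 7.6 q [ 0.11  0.42 -0.76  1.53  0.3   1.31 -0.74]
```

Call:
drive_tool:
  series:
    - {"delta_pos": [0,0.1,-0.06],"twist": 0}
    - {"delta_pos": [0,0.1,-0.06],"twist": 0}

```text
time_s: 14.75
position: [564.4, 207.2, 288.8]
tool_rot: [-2.286, -2.153, 0.004]
ft_force: [-6.7, 0.4, 3.6]
width: 0.105
```

Call:
drive_tool:
  series:
    - {"delta_pos": [0,0,0],"twist": 0}
    - {"delta_pos": [0,0,0],"twist": 0}
    - {"delta_pos": [0,0,0],"twist": 0}
    - {"delta_pos": [0,0,-1],"twist": 0}
    - {"delta_pos": [0,0,-3],"twist": 0}
    - {"delta_pos": [0,0,-5.5],"twist": 0}
    - {"delta_pos": [0,0,-5.5],"twist": 0}
  hand: 190

```text
time_s: 15.33
position: [567.3, 207.9, 348.6]
tool_rot: [2.287, 2.151, 0.01]
ft_force: [0.0, 0.7, 0.4]
width: 0.254
```

```bash
python3 st.py; python3 snap.py 10;python3 - <<'E'
from plant import robot
import cv2,numpy as np
for n in("top","wrist"):
    f=robot.grab_frame(n);cv2.imwrite(f"pics/{n}10.png",f["image"][:,:,::-1]);np.savez(f"pics/{n}10.npz",**f)
E
```

```text
t 15.33 chest [ 38.6  -3.1 348.6] F [-0.   0.7  0.4] w 0.254 theta 1.367 rad 267.3 Ftan(closing+) -0.0 Frad(out) 0.4 q [ 0.11  0.39 -0.77  1.43  0.27  1.42 -0.72]
```

View pics/s10c.png

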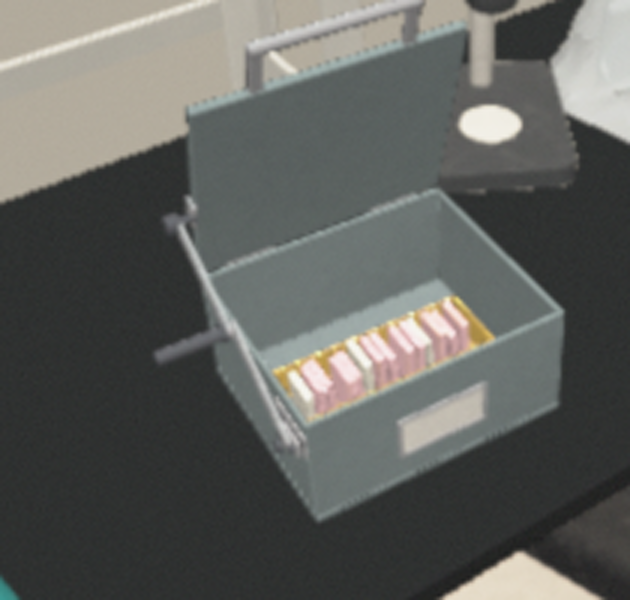

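View pics/wrist10.png

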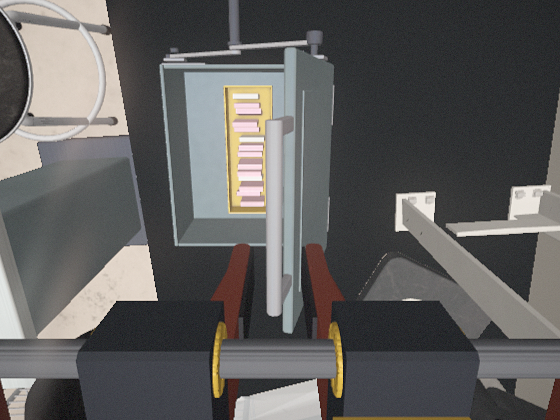

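```bash
python3 - <<'E'
import numpy as np
from h import *
f=dict(np.load("pics/wrist10.npz"));s=dict(np.load("pics/s10.npz"))
C=np.array([529,213.3,0]);a=-0.06
A=np.array([[np.cos(a),-np.sin(a),0],[np.sin(a),np.cos(a),0],[0,0,1]])
S=lambda u,v:((u+.5)/3-.5+130,(v+.5)/3-.5+120)
def ony(f,p,y):
    c,d=ray(f,*p);c=A.T@(c-C);d=A.T@d;return c+d*(y-c[1])/d[1]
print("tip",ony(s,S(156,357),170),"base",ony(s,S(228,335),114))
for z in(110,117,124,130):print(z,(A.T@(onz(f,234.5,40,z)-C)).round(1),(A.T@(onz(f,232.5,4,z)-C)).round(1))
p,e=tri(f,(234.5,44),s,S(228,334));print((A.T@(p-C)),e)
# lid edges check from wrist
print((A.T@(onz(f,275,200,300)-C)))
E
```

```text
tip [-37.17081827 170.         160.13034042] base [ -3.03398475 114.         121.63802117]
110 [ -3.1 121.9 110. ] [ -3.9 153.4 110. ]
117 [ -2.4 121.1 117. ] [ -3.2 152.1 117. ]
124 [ -1.7 120.3 124. ] [ -2.4 150.7 124. ]
130 [ -1.  119.6 130. ] [ -1.8 149.6 130. ]
[ -2.47559357 115.43261637 122.59420004] 3.3078062793784544
[ 36.75485936  15.70808464 300.        ]
```

Call:
drive_tool:
  series:
    - {"delta_pos": [2,-0.5,0],"twist": 0}
    - {"delta_pos": [5,-1.3,0],"twist": 0}
    - {"delta_pos": [8,-2.2,0],"twist": 0}
    - {"delta_pos": [11,-3,0],"twist": 0}
    - {"delta_pos": [13.5,-3.7,0],"twist": 0}
    - {"delta_pos": [15,-4,0],"twist": 0}
    - {"delta_pos": [15,-4,3],"twist": 0}
    - {"delta_pos": [15,-4,6],"twist": 0}
    - {"delta_pos": [15,-4,9],"twist": 0}
    - {"delta_pos": [15,-4,12],"twist": 0}
    - {"delta_pos": [15,-4,12],"twist": 0}
  hand: 255

```text
time_s: 16.4
position: [532.8, 356.0, 216.1]
tool_rot: [-2.287, -2.152, 0.017]
ft_force: [-0.3, -0.5, -0.8]
width: 0.004
```

```bash
python3 go.py -2 147 140;python3 snap.py 11;python3 - <<'E'
from plant import robot
import cv2,numpy as np
for n in("wrist",):
    f=robot.grab_frame(n);cv2.imwrite(f"pics/{n}11.png",f["image"][:,:,::-1]);np.savez(f"pics/{n}11.npz",**f)
E
```

```text
t 16.4 W [532.8 356.  216.1] chest [ -4.8 142.7 216.1] F [-0.3 -0.5 -0.8] w 0.004 yhead -0.0607 q [-0.17  0.56 -0.75  1.52  0.39  1.23 -1.03]
delta tool cm [0.49 0.34 7.6 ]
```

View pics/s11c.png

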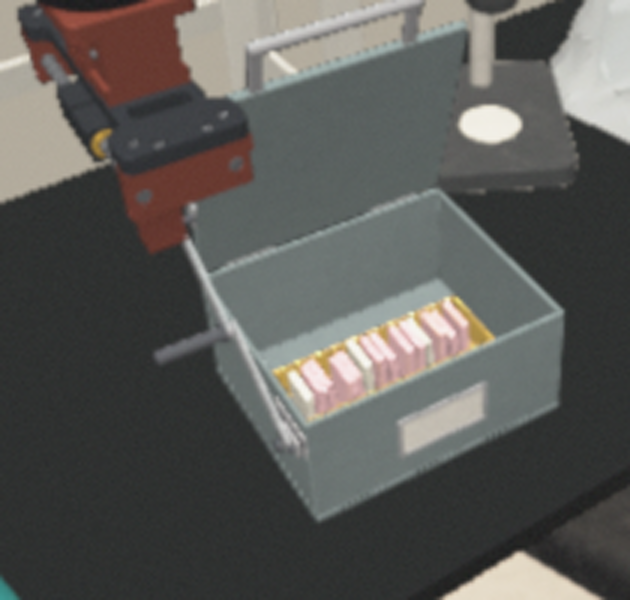

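View pics/wrist11.png

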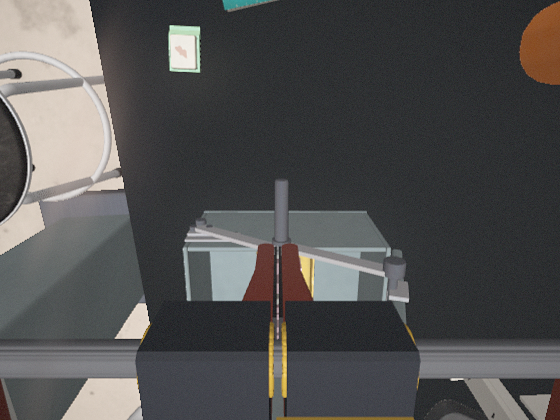

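```bash
python3 - <<'E'
import numpy as np
from h import *
f=dict(np.load("pics/wrist11.npz"))
C=np.array([529,213.3,0]);a=-0.06
A=np.array([[np.cos(a),-np.sin(a),0],[np.sin(a),np.cos(a),0],[0,0,1]])
for p in[(281.5,181),(281.5,238)]:print((A.T@(onz(f,*p,124)-C)).round(1))
E
python3 go.py -2 147 140
```

```text
[ -1.3 161.9 124. ]
[ -1.2 118.7 124. ]
t 16.5 W [534.7 358.4 222.4] chest [ -3.1 145.2 222.4] F [ 0.2  1.  -0.1] w 0.008 yhead -0.061 q [-0.17  0.55 -0.75  1.51  0.39  1.24 -1.03]
delta tool cm [0.2  0.13 8.24]
```

Call:
drive_tool:
  series:
    - {"delta_pos": [0.2,0.15,2.5],"twist": 0}
    - {"delta_pos": [0.2,0.15,5],"twist": 0}
    - {"delta_pos": [0.2,0.15,7],"twist": 0}
    - {"delta_pos": [0.2,0.15,8.2],"twist": 0}
    - {"delta_pos": [0.2,0.15,8.2],"twist": 0}
    - {"delta_pos": [0.2,0.15,8.2],"twist": 0}
    - {"delta_pos": [0.2,0.15,8.2],"twist": 0}

```text
time_s: 17.08
position: [537.5, 361.8, 143.4]
tool_rot: [2.288, 2.152, 0.004]
ft_force: [0.2, -0.3, 0.3]
width: 0.007
```

```bash
python3 go.py -1 147 125
```

```text
t 17.08 W [537.5 361.8 143.4] chest [ -0.4 148.7 143.4] F [ 0.3 -0.2  0.3] w 0.007 yhead -0.0611 q [-0.19  0.63 -0.72  1.59  0.45  1.09 -1.08]
delta tool cm [-0.18 -0.06  1.84]
```

Now down gently, 3–4 mm at a time, then finer at contact.

Call:
drive_tool:
  series:
    - {"delta_pos": [-0.1,0,0.5],"twist": 0}
    - {"delta_pos": [-0.1,0,1.0],"twist": 0}
    - {"delta_pos": [-0.1,0,1.0],"twist": 0}

```text
time_s: 17.33
position: [536.6, 359.4, 130.8]
tool_rot: [2.288, 2.152, -0.001]
ft_force: [0.1, -0.5, -0.2]
width: 0.006
```

Call:
drive_tool:
  series:
    - {"delta_pos": [0,0,0.2],"twist": 0}
    - {"delta_pos": [0,0,0.2],"twist": 0}

```text
time_s: 17.5
position: [536.8, 359.8, 129.1]
tool_rot: [2.288, 2.152, 0.0]
ft_force: [0.4, 0.0, 1.9]
width: 0.005
```

Call:
drive_tool:
  series:
    - {"delta_pos": [0,0,0.2],"twist": 0}
    - {"delta_pos": [0,0,0.2],"twist": 0}

```text
time_s: 17.67
position: [536.9, 359.9, 127.2]
tool_rot: [2.288, 2.152, 0.001]
ft_force: [0.8, 0.9, 1.6]
width: 0.003
```

Call:
drive_tool:
  series:
    - {"delta_pos": [0,0.1,0.2],"twist": 0}
    - {"delta_pos": [0,0.1,0.2],"twist": 0}

```text
time_s: 17.83
position: [538.0, 359.9, 125.2]
tool_rot: [2.288, 2.152, 0.001]
ft_force: [1.3, 0.2, 0.8]
width: 0.006
```

Call:
drive_tool:
  series:
    - {"delta_pos": [0,0.1,0.2],"twist": 0}
    - {"delta_pos": [0,0.1,0.2],"twist": 0}

```text
time_s: 18.0
position: [539.1, 359.8, 123.1]
tool_rot: [2.288, 2.152, 0.001]
ft_force: [1.1, -0.2, 2.1]
width: 0.003
```

Call:
drive_tool:
  series:
    - {"delta_pos": [0,0.1,0.2],"twist": 0}
    - {"delta_pos": [0,0.1,0.2],"twist": 0}

```text
time_s: 18.17
position: [540.1, 359.7, 121.1]
tool_rot: [2.288, 2.152, 0.001]
ft_force: [1.9, -0.1, 3.4]
width: 0.007
```

```bash
python3 go.py -1 147 125
```

```text
t 18.17 W [540.1 359.7 121.1] chest [  2.3 146.8 121.1] F [ 1.9 -0.   3.4] w 0.007 yhead -0.0612 q [-0.19  0.65 -0.7   1.6   0.47  1.06 -1.09]
delta tool cm [ 0.02 -0.33 -0.39]
```

Call:
drive_tool:
  series:
    - {"delta_pos": [0,0.1,0.2],"twist": 0}
    - {"delta_pos": [0,0.1,0.2],"twist": 0}

```text
time_s: 18.33
position: [541.1, 359.6, 119.1]
tool_rot: [2.288, 2.152, 0.001]
ft_force: [1.7, -0.8, 2.3]
width: 0.005
```

Call:
drive_tool:
  series:
    - {"delta_pos": [0,0.1,0.2],"twist": 0}
    - {"delta_pos": [0,0.1,0.2],"twist": 0}

```text
time_s: 18.5
position: [542.0, 359.5, 117.0]
tool_rot: [2.288, 2.152, 0.001]
ft_force: [2.4, -0.2, 3.3]
width: 0.006
```

```bash
python3 snap.py 12
```

```text
(no output)
```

View pics/s12c.png

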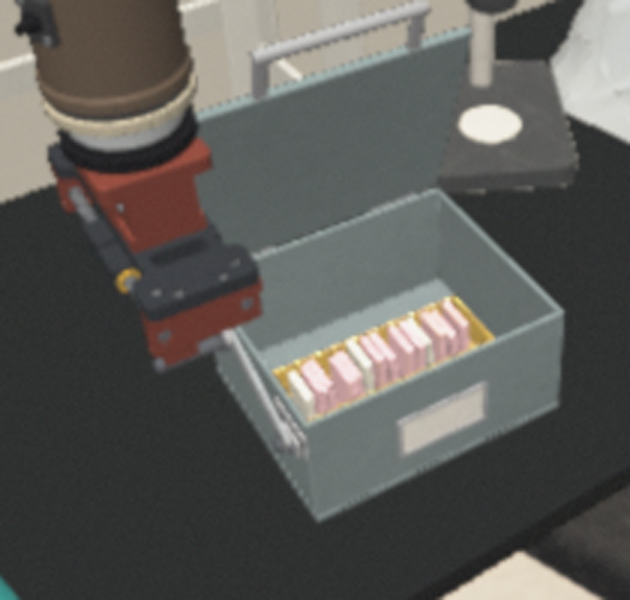

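Call:
drive_tool:
  series:
    - {"delta_pos": [0,0.1,0.2],"twist": 0}
    - {"delta_pos": [0,0.2,0.4],"twist": 0}
    - {"delta_pos": [0,0.2,0.4],"twist": 0}

```text
time_s: 18.8
position: [543.7, 359.4, 112.7]
tool_rot: [-2.288, -2.152, 0.0]
ft_force: [1.6, 0.4, 2.3]
width: 0.003
```

Call:
drive_tool:
  series:
    - {"delta_pos": [0,0,-3],"twist": 0}
    - {"delta_pos": [0,0,-7],"twist": 0}
    - {"delta_pos": [0,0,-11],"twist": 0}
    - {"delta_pos": [0,0,-15],"twist": 0}
    - {"delta_pos": [0,0,-19],"twist": 0}
    - {"delta_pos": [0,0,-23],"twist": 0}
    - {"delta_pos": [0,0,-23],"twist": 0}

```text
time_s: 19.38
position: [544.0, 361.9, 351.3]
tool_rot: [2.287, 2.153, 0.015]
ft_force: [0.6, 0.1, 0.6]
width: 0.006
```

```bash
python3 go.py 30 -2 340;python3 snap.py 13
```

```text
t 19.38 W [544.  361.9 351.3] chest [  6.1 149.2 351.3] F [0.6 0.1 0.6] w 0.006 yhead -0.0604 q [-0.17  0.49 -0.77  1.3   0.34  1.48 -0.97]
delta tool cm [-15.13   2.39   1.04]
```

View pics/s13c.png

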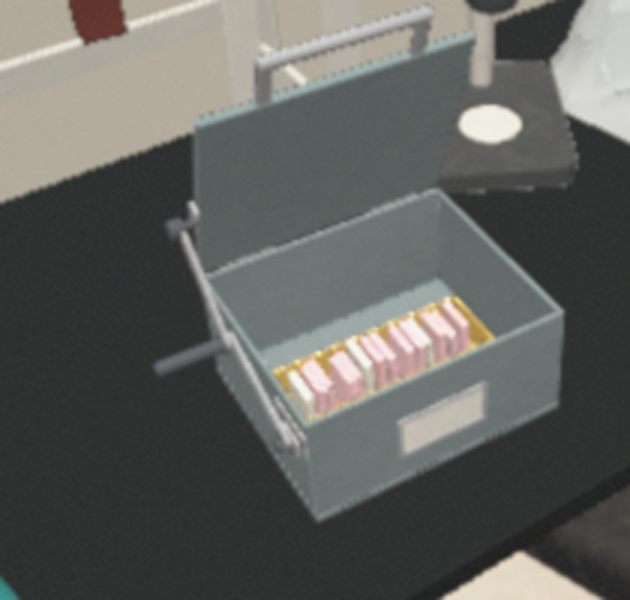

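Call:
drive_tool:
  series:
    - {"delta_pos": [-3,0.3,0],"twist": 0}
    - {"delta_pos": [-6,0.6,0],"twist": 0}
    - {"delta_pos": [-9,1,0],"twist": 0}
    - {"delta_pos": [-12,1.5,0],"twist": 0}
    - {"delta_pos": [-14,1.8,0],"twist": 0}
    - {"delta_pos": [-15,1.9,0],"twist": 0}
    - {"delta_pos": [-15,1.9,0],"twist": 0}
    - {"delta_pos": [-15,1.9,0],"twist": 0}
  hand: 190

```text
time_s: 20.1
position: [552.8, 209.1, 342.4]
tool_rot: [-2.287, -2.152, 0.002]
ft_force: [-0.0, 0.6, -0.7]
width: 0.256
```

```bash
python3 go.py 25 -2 285;python3 - <<'E'
from plant import robot
import cv2,numpy as np
for n in("wrist",):
    f=robot.grab_frame(n);cv2.imwrite(f"pics/{n}14.png",f["image"][:,:,::-1]);np.savez(f"pics/{n}14.npz",**f)
E
```

```text
t 20.1 W [552.8 209.1 342.4] chest [ 24.   -2.8 342.4] F [-0.1  0.6 -0.7] w 0.256 yhead -0.0609 q [ 0.12  0.38 -0.78  1.46  0.26  1.41 -0.73]
delta tool cm [0.07 0.1  5.74]
```

View pics/wrist14.png

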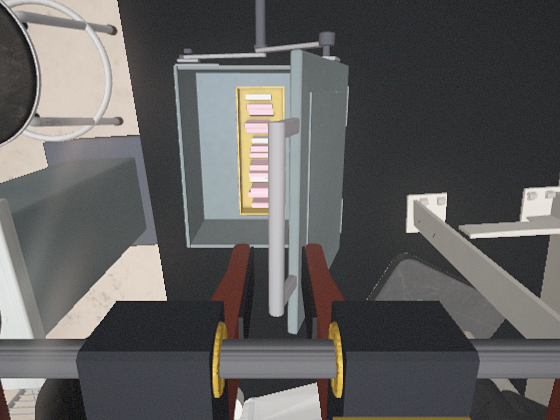

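Call:
drive_tool:
  series:
    - {"delta_pos": [0,0,2],"twist": 0}
    - {"delta_pos": [0,-0.1,4],"twist": 0}
    - {"delta_pos": [0,-0.1,5.8],"twist": 0}
    - {"delta_pos": [0,-0.1,5.8],"twist": 0}
    - {"delta_pos": [0,-0.1,5.8],"twist": 0}

```text
time_s: 20.57
position: [551.5, 210.2, 284.7]
tool_rot: [-2.284, -2.155, 0.002]
ft_force: [-0.0, 0.9, 0.4]
width: 0.254
```

Call:
drive_tool:
  series:
    - {"delta_pos": [0,0,0],"twist": 0}
    - {"delta_pos": [0,0,0],"twist": 0}
    - {"delta_pos": [0,0,0],"twist": 0}
    - {"delta_pos": [0,0,0],"twist": 0}
  hand: 255

```text
time_s: 20.9
position: [552.6, 209.7, 286.5]
tool_rot: [2.287, 2.153, 0.003]
ft_force: [-1.3, 1.4, 4.6]
width: 0.104
```

```bash
python3 st.py; python3 arc.py 1.235 .9 12 206
```

```text
t 20.9 chest [ 23.8  -2.2 286.5] F [-1.4  1.3  4.6] w 0.104 theta 1.244 rad 210.6 Ftan(closing+) -0.1 Frad(out) 4.8 q [ 0.12  0.41 -0.77  1.56  0.29  1.29 -0.75]
1.207 [0, np.float64(-0.54), np.float64(0.19)]
1.179 [0, np.float64(-1.08), np.float64(0.39)]
1.151 [0, np.float64(-1.62), np.float64(0.6)]
1.123 [0, np.float64(-2.14), np.float64(0.84)]
1.095 [0, np.float64(-2.66), np.float64(1.08)]
1.068 [0, np.float64(-3.17), np.float64(1.34)]
1.04 [0, np.float64(-3.68), np.float64(1.62)]
1.012 [0, np.float64(-4.18), np.float64(1.9)]
0.984 [0, np.float64(-4.67), np.float64(2.21)]
0.956 [0, np.float64(-5.15), np.float64(2.52)]
0.928 [0, np.float64(-5.62), np.float64(2.85)]
0.9 [0, np.float64(-6.08), np.float64(3.19)]
```

```bash
python3 - <<'E'
import numpy as np
from scipy.optimize import least_squares
P=np.array([(-84.5,198),(-.3,273.7),(21.8,283),(27.5,285),(31.5,286.3),(35.2,287.2),(1.5,275.4),(-3,273.3),(-10.5,269.6),(-116.3,89.8)])
for r in(None,204):
  f=lambda c:np.hypot(P[:,0]-c[0],P[:,1]-c[1])-(c[2] if r is None else r)
  s=least_squares(f,[87,90,204]);print(s.x,f(s.x).round(1))
E
```

```text
[ 88.8979013   89.51679534 205.047308  ] [-0.5 -0.4 -0.3 -0.1 -0.1 -0.2  0.4  0.4  0.6  0.2]
[ 87.97511563  90.27218154 204.        ] [-0.6 -0.4 -0.2 -0.1  0.  -0.1  0.3  0.4  0.6  0.3]
```

```bash
python3 arc.py 1.23 .71 12 204;python3 arc.py .71 .23 12 204;
```

```text
1.187 [0, np.float64(-0.83), np.float64(0.3)]
1.143 [0, np.float64(-1.65), np.float64(0.63)]
1.1 [0, np.float64(-2.45), np.float64(1.0)]
1.057 [0, np.float64(-3.24), np.float64(1.4)]
1.013 [0, np.float64(-4.01), np.float64(1.84)]
0.97 [0, np.float64(-4.76), np.float64(2.31)]
0.927 [0, np.float64(-5.49), np.float64(2.81)]
0.883 [0, np.float64(-6.19), np.float64(3.34)]
0.84 [0, np.float64(-6.88), np.float64(3.9)]
0.797 [0, np.float64(-7.53), np.float64(4.49)]
0.753 [0, np.float64(-8.16), np.float64(5.11)]
0.71 [0, np.float64(-8.77), np.float64(5.76)]
0.67 [0, np.float64(-0.53), np.float64(0.62)]
0.63 [0, np.float64(-1.04), np.float64(1.26)]
0.59 [0, np.float64(-1.52), np.float64(1.92)]
0.55 [0, np.float64(-1.97), np.float64(2.6)]
0.51 [0, np.float64(-2.4), np.float64(3.29)]
0.47 [0, np.float64(-2.8), np.float64(4.0)]
0.43 [0, np.float64(-3.17), np.float64(4.73)]
0.39 [0, np.float64(-3.51), np.float64(5.47)]
0.35 [0, np.float64(-3.82), np.float64(6.23)]
0.31 [0, np.float64(-4.09), np.float64(7.0)]
0.27 [0, np.float64(-4.34), np.float64(7.77)]
0.23 [0, np.float64(-4.56), np.float64(8.56)]
```

First half of the first leg, then check forces (stay folding freely).

Call:
drive_tool:
  series:
    - {"delta_pos": [0,-0.4,0.12],"twist": 0}
    - {"delta_pos": [0,-0.85,0.25],"twist": 0}
    - {"delta_pos": [0,-1.25,0.4],"twist": 0}
    - {"delta_pos": [0,-1.65,0.6],"twist": 0}

```text
time_s: 21.23
position: [535.7, 210.7, 279.9]
tool_rot: [-2.287, -2.153, -0.003]
ft_force: [-0.5, 3.3, 8.0]
width: 0.104
```

```bash
python3 st.py;python3 snap.py 15;python3 arc.py 1.143 .743 10 204
```

```text
t 21.23 chest [  6.9  -2.2 279.9] F [-0.7  3.3  8. ] w 0.104 theta 1.157 rad 210.2 Ftan(closing+) -2.4 Frad(out) 7.7 q [ 0.12  0.38 -0.78  1.61  0.28  1.27 -0.76]
1.103 [0, np.float64(-0.74), np.float64(0.34)]
1.063 [0, np.float64(-1.47), np.float64(0.71)]
1.023 [0, np.float64(-2.18), np.float64(1.1)]
0.983 [0, np.float64(-2.88), np.float64(1.53)]
0.943 [0, np.float64(-3.56), np.float64(1.98)]
0.903 [0, np.float64(-4.22), np.float64(2.46)]
0.863 [0, np.float64(-4.86), np.float64(2.97)]
0.823 [0, np.float64(-5.48), np.float64(3.5)]
0.783 [0, np.float64(-6.08), np.float64(4.05)]
0.743 [0, np.float64(-6.65), np.float64(4.63)]
```

View pics/s15c.png

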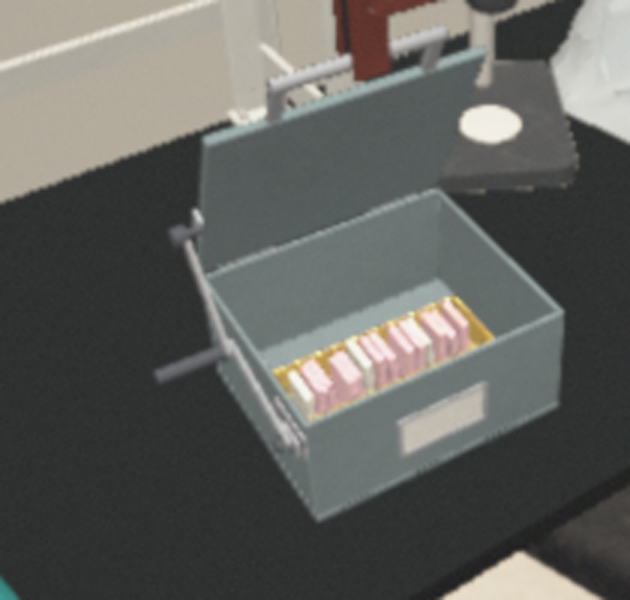

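Call:
drive_tool:
  series:
    - {"delta_pos": [0,-0.7,0.25],"twist": 0}
    - {"delta_pos": [0,-1.45,0.6],"twist": 0}
    - {"delta_pos": [0,-2.2,1.0],"twist": 0}
    - {"delta_pos": [0,-2.9,1.4],"twist": 0}
    - {"delta_pos": [0,-3.6,1.9],"twist": 0}
    - {"delta_pos": [0,-4.2,2.35],"twist": 0}
    - {"delta_pos": [0,-4.85,2.85],"twist": 0}
    - {"delta_pos": [0,-5.5,3.4],"twist": 0}
    - {"delta_pos": [0,-6.1,3.95],"twist": 0}
    - {"delta_pos": [0,-6.65,4.5],"twist": 0}
    - {"delta_pos": [0,-6.65,4.5],"twist": 0}

```text
time_s: 22.2
position: [467.9, 214.3, 232.9]
tool_rot: [-2.286, -2.153, 0.001]
ft_force: [1.2, 6.9, -7.5]
width: 0.108
```

```bash
python3 st.py;python3 arc.py .75 .27 12 204
```

```text
t 22.2 chest [-61.   -2.7 232.9] F [ 0.8  7.  -7.5] w 0.108 theta 0.761 rad 209.0 Ftan(closing+) 4.8 Frad(out) -5.9 q [ 0.13  0.32 -0.81  1.81  0.25  1.13 -0.81]
0.71 [0, np.float64(-0.56), np.float64(0.6)]
0.67 [0, np.float64(-1.09), np.float64(1.22)]
0.63 [0, np.float64(-1.59), np.float64(1.86)]
0.59 [0, np.float64(-2.07), np.float64(2.52)]
0.55 [0, np.float64(-2.53), np.float64(3.19)]
0.51 [0, np.float64(-2.95), np.float64(3.89)]
0.47 [0, np.float64(-3.35), np.float64(4.6)]
0.43 [0, np.float64(-3.72), np.float64(5.33)]
0.39 [0, np.float64(-4.06), np.float64(6.07)]
0.35 [0, np.float64(-4.37), np.float64(6.83)]
0.31 [0, np.float64(-4.65), np.float64(7.59)]
0.27 [0, np.float64(-4.9), np.float64(8.37)]
```

Call:
drive_tool:
  series:
    - {"delta_pos": [0.05,-0.55,0.65],"twist": 0}
    - {"delta_pos": [0.1,-1.05,1.3],"twist": 0}
    - {"delta_pos": [0.1,-1.55,1.9],"twist": 0}
    - {"delta_pos": [0.1,-2.05,2.55],"twist": 0}
    - {"delta_pos": [0.1,-2.5,3.2],"twist": 0}
    - {"delta_pos": [0.1,-2.9,3.9],"twist": 0}
    - {"delta_pos": [0.1,-3.3,4.6],"twist": 0}
    - {"delta_pos": [0.1,-3.7,5.35],"twist": 0}
    - {"delta_pos": [0.1,-4.0,6.1],"twist": 0}
    - {"delta_pos": [0.1,-4.3,6.85],"twist": 0}
    - {"delta_pos": [0.1,-4.6,7.6],"twist": 0}
    - {"delta_pos": [0.1,-4.85,8.3],"twist": 0}

```text
time_s: 23.2
position: [421.3, 217.4, 150.4]
tool_rot: [2.288, 2.152, 0.0]
ft_force: [2.2, 0.1, -0.6]
width: 0.104
```

```bash
python3 st.py;python3 arc.py .27 0 18 204;python3 snap.py 16
```

```text
t 23.2 chest [-107.7   -2.4  150.4] F [ 2.2  0.2 -0.6] w 0.104 theta 0.3 rad 205.6 Ftan(closing+) -0.1 Frad(out) -2.3 q [ 0.08  0.34 -0.8   2.    0.31  0.92 -0.93]
0.255 [0, np.float64(-0.09), np.float64(0.29)]
0.24 [0, np.float64(-0.17), np.float64(0.59)]
0.225 [0, np.float64(-0.24), np.float64(0.89)]
0.21 [0, np.float64(-0.31), np.float64(1.18)]
0.195 [0, np.float64(-0.38), np.float64(1.48)]
0.18 [0, np.float64(-0.44), np.float64(1.78)]
0.165 [0, np.float64(-0.5), np.float64(2.08)]
0.15 [0, np.float64(-0.56), np.float64(2.38)]
0.135 [0, np.float64(-0.61), np.float64(2.68)]
0.12 [0, np.float64(-0.65), np.float64(2.99)]
0.105 [0, np.float64(-0.69), np.float64(3.29)]
0.09 [0, np.float64(-0.73), np.float64(3.59)]
0.075 [0, np.float64(-0.76), np.float64(3.9)]
0.06 [0, np.float64(-0.78), np.float64(4.2)]
0.045 [0, np.float64(-0.81), np.float64(4.51)]
0.03 [0, np.float64(-0.82), np.float64(4.81)]
0.015 [0, np.float64(-0.84), np.float64(5.12)]
0.0 [0, np.float64(-0.85), np.float64(5.43)]
```

View pics/s16c.png

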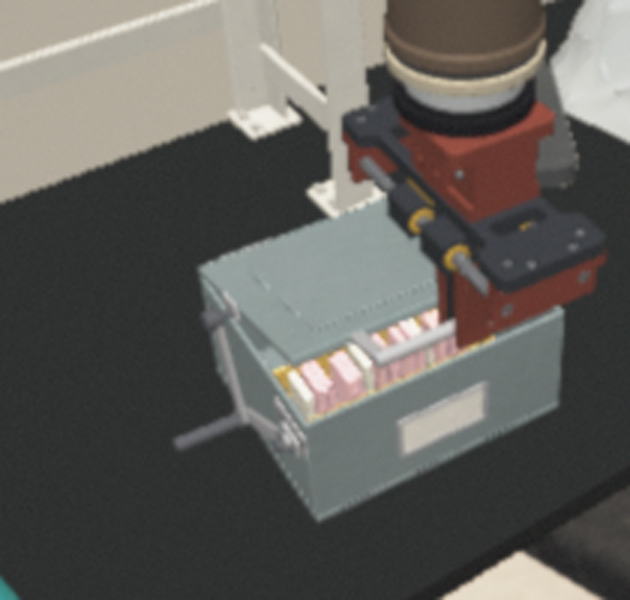

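Call:
drive_tool:
  series:
    - {"delta_pos": [0,-0.15,0.5],"twist": 0}
    - {"delta_pos": [0,-0.25,1.0],"twist": 0}
    - {"delta_pos": [0,-0.38,1.5],"twist": 0}
    - {"delta_pos": [0,-0.48,2.0],"twist": 0}
    - {"delta_pos": [0,-0.58,2.5],"twist": 0}
    - {"delta_pos": [0,-0.65,3.0],"twist": 0}
    - {"delta_pos": [0,-0.7,3.4],"twist": 0}
    - {"delta_pos": [0,-0.74,3.7],"twist": 0}
    - {"delta_pos": [0,-0.77,4.0],"twist": 0}
    - {"delta_pos": [0,-0.78,4.2],"twist": 0}
    - {"delta_pos": [0,-0.8,4.4],"twist": 0}
    - {"delta_pos": [0,-0.8,4.5],"twist": 0}

```text
time_s: 24.25
position: [413.1, 218.0, 106.0]
tool_rot: [2.288, 2.153, -0.001]
ft_force: [1.2, -1.6, -1.1]
width: 0.105
```

```bash
python3 st.py
```

```text
t 24.25 chest [-115.9   -2.3  106. ] F [ 1.3 -1.5 -1.1] w 0.105 theta 0.079 rad 204.4 Ftan(closing+) 1.0 Frad(out) -1.4 q [ 0.04  0.4  -0.76  2.05  0.37  0.83 -1.  ]
```

Now 1 mm per row until it seats.

Call:
drive_tool:
  series:
    - {"delta_pos": [0,0,0.1],"twist": 0}
    - {"delta_pos": [0,0,0.2],"twist": 0}
    - {"delta_pos": [0,0,0.3],"twist": 0}
    - {"delta_pos": [0,0,0.4],"twist": 0}
    - {"delta_pos": [0,0,0.5],"twist": 0}
    - {"delta_pos": [0,0,0.6],"twist": 0}
    - {"delta_pos": [0,0,0.7],"twist": 0}
    - {"delta_pos": [0,0,0.7],"twist": 0}

```text
time_s: 24.92
position: [412.8, 218.0, 98.9]
tool_rot: [-2.288, -2.153, 0.001]
ft_force: [-1.5, -1.8, -3.9]
width: 0.106
```

```bash
python3 st.py
```

```text
t 24.92 chest [-116.3   -2.3   98.9] F [-1.4 -1.9 -3.9] w 0.106 theta 0.044 rad 204.2 Ftan(closing+) 3.9 Frad(out) 1.2 q [ 0.03  0.41 -0.75  2.06  0.38  0.81 -1.01]
```

Call:
drive_tool:
  series:
    - {"delta_pos": [0,0,0.1],"twist": 0}
    - {"delta_pos": [0,0,0.2],"twist": 0}
    - {"delta_pos": [0,0,0.2],"twist": 0}

```text
time_s: 25.17
position: [412.8, 218.0, 96.9]
tool_rot: [-2.288, -2.153, 0.001]
ft_force: [-4.4, -1.9, -3.8]
width: 0.104
```

```bash
python3 st.py
```

```text
t 25.17 chest [-116.3   -2.2   96.9] F [-4.3 -2.2 -3.8] w 0.104 theta 0.035 rad 204.1 Ftan(closing+) 4.1 Frad(out) 4.1 q [ 0.03  0.41 -0.75  2.06  0.39  0.81 -1.02]
```

Still carrying weight (−3.9 N); continue.

Call:
drive_tool:
  series:
    - {"delta_pos": [0,0,0.1],"twist": 0}
    - {"delta_pos": [0,0,0.2],"twist": 0}
    - {"delta_pos": [0,0,0.2],"twist": 0}

```text
time_s: 25.42
position: [412.8, 218.1, 96.2]
tool_rot: [2.287, 2.152, -0.002]
ft_force: [-9.0, -5.1, 15.6]
width: 0.107
```

Call:
drive_tool:
  series:
    - {"delta_pos": [0,0,0.1],"twist": 0}
    - {"delta_pos": [0,0,0.2],"twist": 0}
    - {"delta_pos": [0,0,0.2],"twist": 0}

```text
time_s: 25.67
position: [412.9, 218.7, 95.4]
tool_rot: [2.287, 2.152, -0.0]
ft_force: [-13.5, -6.9, 31.3]
width: 0.11
```

```bash
python3 st.py
```

```text
t 25.67 chest [-116.2   -1.5   95.4] F [-13.   -7.7  31.3] w 0.11 theta 0.027 rad 203.9 Ftan(closing+) -30.6 Frad(out) 14.5 q [ 0.02  0.41 -0.75  2.06  0.39  0.81 -1.02]
```

Seated at z≈96.5 (fully shut). Relieve the press and open, then lift away.

Call:
drive_tool:
  series:
    - {"delta_pos": [0,-0.1,-0.2],"twist": 0}
    - {"delta_pos": [0,-0.15,-0.32],"twist": 0}
    - {"delta_pos": [0,-0.15,-0.32],"twist": 0}

```text
time_s: 25.92
position: [412.8, 218.7, 96.8]
tool_rot: [2.288, 2.152, 0.004]
ft_force: [2.2, 0.4, -3.1]
width: 0.106
```

```bash
python3 st.py
```

```text
t 25.92 chest [-116.3   -1.5   96.8] F [ 2.2  0.5 -3.1] w 0.106 theta 0.034 rad 204.1 Ftan(closing+) 3.0 Frad(out) -2.4 q [ 0.03  0.41 -0.75  2.06  0.39  0.81 -1.02]
```

Call:
drive_tool:
  series:
    - {"delta_pos": [0,0,0],"twist": 0}
    - {"delta_pos": [0,0,0],"twist": 0}
    - {"delta_pos": [0,0,0],"twist": 0}
    - {"delta_pos": [0,0,0],"twist": 0}
  hand: 190

```text
time_s: 26.25
position: [411.8, 218.5, 96.5]
tool_rot: [-2.288, -2.153, -0.0]
ft_force: [-0.0, -0.0, 0.4]
width: 0.252
```

```bash
python3 st.py
```

```text
t 26.25 chest [-117.3   -1.8   96.5] F [-0.  -0.1  0.4] w 0.252 theta 0.032 rad 205.0 Ftan(closing+) -0.4 Frad(out) 0.1 q [ 0.03  0.41 -0.75  2.06  0.39  0.81 -1.02]
```

Call:
drive_tool:
  series:
    - {"delta_pos": [0,0,-2],"twist": 0}
    - {"delta_pos": [0,0,-5],"twist": 0}
    - {"delta_pos": [0,0,-8],"twist": 0}
    - {"delta_pos": [0,0,-12],"twist": 0}
    - {"delta_pos": [0,0,-16],"twist": 0}
    - {"delta_pos": [-4,0,-19],"twist": 0}
    - {"delta_pos": [-8,0,-20],"twist": 0}
    - {"delta_pos": [-12,0,-20],"twist": 0}
    - {"delta_pos": [-16,0,-20],"twist": 0}
    - {"delta_pos": [-18,0,-20],"twist": 0}
    - {"delta_pos": [-18,0,-20],"twist": 0}
    - {"delta_pos": [-18,0,-20],"twist": 0}

```text
time_s: 27.25
position: [400.8, 37.6, 296.6]
tool_rot: [2.291, 2.148, 0.0]
ft_force: [-0.2, 0.2, 0.5]
width: 0.256
```

```bash
python3 snap.py 17;python3 - <<'E'
from plant import robot
import cv2,numpy as np
f=robot.grab_frame("top");cv2.imwrite("pics/top17.png",f["image"][:,:,::-1])
a=cv2.imread("pics/scene0.png");b=cv2.imread("pics/s17.png")
cv2.imwrite("pics/cmp.png",np.vstack([cv2.resize(x[170:300,100:460],None,fx=2,fy=2) for x in(a,b)]))
a=cv2.imread("pics/scene0.png").astype(int);b=b.astype(int)
for n,(y0,y1,x0,x1) in dict(chest=(195,285,190,250),roll=(185,215,395,430),timer=(203,235,355,402),cass=(320,350,145,180)).items():
    print(n,np.abs(a-b)[y0:y1,x0:x1].max(2).mean().round(2))
E
```

```text
chest 3.26
roll 2.86
timer 2.84
cass 2.7
```

View pics/cmp.png

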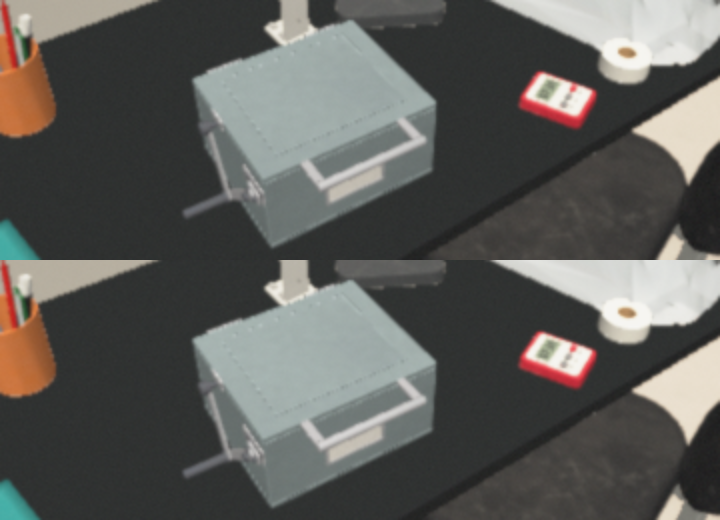

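View pics/s17.png

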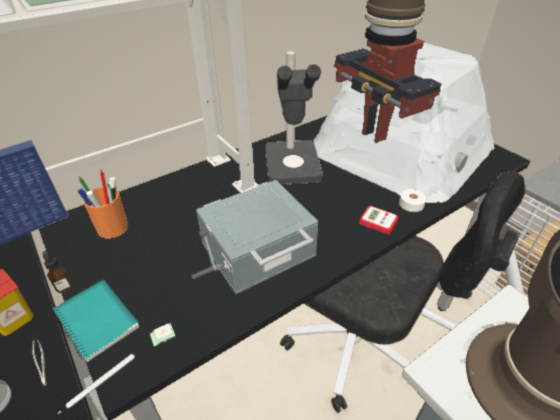

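The chest is shut and looks as it did at the start. The arm is clear of everything and the label roll, cassette and timer have not moved, so I am handing in.

```bash
python3 -c "
from plant import robot
print(robot.hand_in())"
```

```text
the job is handed in; nothing more can be done
None
```

The stay trial is done, the chest is shut and the job is handed in at about 27 s of the 62 s allowed. No verdict came back.

- **Raise:** I lifted the lid by the pull bar until the stay came straight at about 1.30 rad. Push at the bar stayed near 10 N, below the 20 N that would drag the foot.
- **Lock:** Easing the lid back, the pictures showed the knee rising past the line. I let the lid down onto the stay's springy stop with about 6 N, to 1.06 rad, 0.24 rad below the top. I then let go, and for about 1 s the lid stood with nothing touching it.
- **Fold:** I lifted the lid to the top again and released it, and it stayed there. I then pressed the knee bar down with about 2–4 N, and a picture showed the knee folded below the line.
- **Close:** I gripped the bar again and lowered the lid by hand to shut, with the last centimetre at about 12 mm/s.

**Last checks:** The final scene picture matches the first, apart from camera noise, at the chest, stay, label roll, timer and cassette. The arm was clear, with no force on the tool.

**What was less clean:**
- I pressed about 31 N on the shut lid for a moment while feeling for the seat.
- Sideways or radial pull on the bar reached about 25 N once on the way up, because my hinge estimate was a few mm off. I corrected it.
- The knee angle was never measured directly. I judged locked and folded from the pictures and the lid angle.

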